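# Close a telescopic extractor tube and stow it

### The arm

A 6-joint arm with a two-finger parallel gripper is mounted at the origin on the work surface. World frame = base frame: x ahead of the robot, y to its left, z up, the work surface at z = 0. Lengths are in mm, angles in rad, forces in N, time in s.
With the tool pointing down it reaches from about 300 to 775 mm from the base axis. Payload 14.6 kg.
Tool frame: the origin (TCP) lies at the very end of the fingers, on their centre line; the grasp point (between the pads) lies 19 mm behind it; z points along the fingers, y is the line along which they close (so a half turn about z gives the same grasp; the last joint's range is limited). The gripper opens to 94 mm and grips with 3 to 60 N. Pads are 16 mm wide; open, the fingers measure 119 mm over their backs; the gripper's body (75 mm by 177 mm) begins 78 mm behind the grasp point.
Start: joints at [-1.237, 0.3, 1.521, -0, 1.321, -0.067], TCP at [214.577, -506.404, 165.946] pointing down, gripper open.
Joint ranges: [-3.03, 3.03], [-0.79, 2.21], [0.23, 2.52], [-1.04, 4.18], [0, 3.07], [-2.55, 2.55]. Speed limits (rad/s): [2.22, 2.22, 2.57, 3.14, 3.14, 3.14].

### API

Orientations are given as [roll, pitch, yaw] about the fixed x, y, z axes, in that order (R = Rz(yaw) Ry(pitch) Rx(roll)).
In Python, from cell import manip gives the robot as it stands.
- The arm moves only by the tool servo_tool, never from a script. Its argument "motion" is a list that holds one entry, the list of rows, each a list of 7 numbers: the shift along the world's x, y, z as a fraction of full scale, then the turn, a rotation vector about the world's x, y, z as a fraction of full scale, then the closure, from 0 (fully open) to 1 (shut). In form: [[[x, y, z, rx, ry, rz, gripper], ...]]. A call has 1 to 10 rows; each row is the pose to reach, as a shift and turn from the pose commanded when the call began, turning the shorter way round; what a row does not reach only later rows make up. Full scale, the value 1, is 0.5 m for a shift and pi rad for a turn. A row lasts 1/10 s, in which the tool goes at most 50 mm and 8.59 degrees, less where a joint would pass 70% of its speed; a pose out of reach is approached as far as the arm can. A call with a number of a shift or a turn outside -1 to 1 is refused whole. A call with a gripper value outside its range is refused whole. The fingers move at their own pace and stop on an object; "newtons" is the grip in N (left out, the last holds). Time passes only in rows, so rows that repeat a pose let the fingers close. It gives the time, the measured TCP pose, the force, the opening and the grip force at its end, in the units of the state.
- manip.read_state(): the state, without advancing time (a new reading comes with each control period).
- manip.camera(name): name is "side" or "top"; returns a dict with "frame" (400x640x3 uint8, red, green, blue), "range_z" (400x640 float32, mm along the optical axis (not along the pixel's ray), 0 where there is no reading), "vfov" (degrees; the focal length in pixels is half the picture's height over the tangent of half this angle, whatever the lens; pixels are square), "cx", "cy" (the principal point, pixels), "cam_to_world" (4x4, takes a point from camera to world coordinates). Camera axes: x right, y down, z forward; pixel columns grow to the right and rows downward; lengths in mm; the calibration is good to about 2 mm. A picture is of the moment at which its call begins.
- manip.sign_off(): hands the job in; it is judged then, once.
The state is a dict: "clock": time; "joints": joint angles; "qd": joint speeds; "effort": joint torques, N m; "eef_pos": TCP position; "eef_rot": TCP orientation; "wrist_force": force on the tool from outside, world axes, zero at the start; "moment": the same for the moment, N m; "finger_gap": finger opening in mm; "finger_force": force on a finger pad.
Only numpy, scipy, OpenCV 4.12 (cv2) and the standard library are available. Lean on these libraries where they do the work, as an engineer would, in place of code of your own. Each camera call takes 0.05 s, during which the arm holds its last target. There are 200 camera calls.

### The job

Close up the extractor's telescopic hand tube so that it fits its tray: on the planing board, with its nozzle against the stop, ease the thin front section fully home first while the middle section is still drawn out, then the middle section fully home into the sleeve. Press gently, never ramming the nozzle into the stop. Then lay the closed tube, without dropping it, flat on the floor of the tray's wide empty bay, and leave everything else on the bench where it is.

Things in the scene. Friction and masses are not known exactly. Their poses are not given: they have to be found in the camera images.
- sleeve (a point): Dust extractor's telescopic tube, loose, 0.26 kg: 3 aluminium tubes on one axis, square black collars; 236-286 mm long as found, 166 closed. Point: centre of the sleeve (thickest section), on the axis, 24 mm above what it lies on; x to the nozzle. Along x in mm: -55 to -27 cuff 48 square, to +39 round 42 dia, to +55 collar 48 square. Closed, the nozzle face is 111 mm ahead
- collar (a point): Centre of the middle section's front collar (42 x 42 mm, 20 mm long along x), on the tube's axis; x to the nozzle. Behind it the middle section is a round tube 34 mm in diameter, bare as far as the sleeve's front end for the length that joint middle reads. With the middle section home this point is 65 mm ahead of the sleeve's centre
- nozzle (a point): Centre of the nozzle's flat front face, on the tube's axis; x points out of it. The nozzle is the head of the thin front section: 36 mm long, its mouth 54 mm wide and 48 mm high, so that the tube lies level on cuff, sleeve collar and nozzle. Behind it the thin tube is 26 mm in diameter. With the thin section home this point is 46 mm ahead of the collar's centre
- inner (a joint): How far the thin front section is drawn out of the middle section, in m: 0 fully home (head against the collar), 0.060 the most; starts at 0.030 to 0.060. A friction slide: about 5 N moves it, and it stays where it is left
- middle (a joint): How far the middle section is drawn out of the sleeve, in m: 0 fully home, 0.060 the most; starts at 0.042 to 0.060. A looser friction slide, about 3 N: pressing nozzle and sleeve together closes this one first, pressing nozzle and middle section together closes the thin one only. It stays where it is left
- stop (a point): Planing board 340 x 150 x 12 mm screwed to the bench, left or right, turned up to 0.2 rad; a dark stop batten, 150 mm wide, 30 thick and 34 above the board, crosses its far end. Point: middle of the batten's near face, 24 mm above the board (36 above the bench), the axis height of a tube lying there. x runs along the board into the batten; clear board for 310 mm before it
- bay (a point): Plywood tray 210 x 228 x 34 mm, open on top, fixed on the other side of the bench from the board, turned up to 0.2 rad. Point: centre of the floor of its wide empty bay, 6 mm above the bench. x runs along the bay (198 mm inside), y across it (132 mm inside); walls 6 mm thick, 28 mm above the floor. The narrow bay beside it, at +y, holds a crevice nozzle
- stone_mid (a point): Middle of a two-layer sharpening stone on its wooden base, 180 x 62 x 44 mm, long side along x; it lies beside the tube, about parallel to it. A bystander: leave it
- chisel_mid (a point): Middle of a chisel lying on the other side of the tube, 237 mm long along x, 26 mm high. A bystander: leave it
- crevice_mid (a point): Middle of a flat black crevice nozzle lying in the narrow bay of the tray, 160 x 46 x 36 mm, long side along x. A bystander: leave it
- glue_mid (a point): Middle of a white glue bottle, 64 mm in diameter and 170 mm high, standing at the far side, a little left or right. A bystander: leave it
- tape_mid (a point): Middle of a grey tape measure standing at the far side, opposite the glue bottle, 78 x 40 x 68 mm. A bystander: leave it
Not all that is in view belongs to the job. Leave any purple or yellow look-alike of the part that bears sleeve alone.

How it is judged (in metres and radians):
On the way, in this order (a step that is already met when the one before it is completed fails the run):
1. on the planing board, nozzle at the stop, the thin front section is fully home (within 3 mm) while the middle section is still drawn out by more than 30 mm (value of joint inner below 0.003 m and value of joint middle above 0.03 m and x of nozzle in the frame of stop between -0.03 and 0.01 m and distance between nozzle and stop below 0.09 m), for 0.2 s.
2. on the planing board, nozzle at the stop, the middle section is fully home too (both within 3 mm) (value of joint each of inner, middle below 0.003 m and x of nozzle in the frame of stop between -0.03 and 0.01 m and distance between nozzle and stop below 0.09 m), for 0.2 s.
At the end, for the whole second after the job is handed in: The tube lies at rest, flat (within about 4 degrees) on the floor of the wide bay, either way round, with both sections home to within 4 mm (value of joint each of inner, middle below 0.004 m and y of sleeve in the frame of bay between -0.05 and 0.05 m and y of nozzle in the frame of bay between -0.05 and 0.05 m and x of sleeve in the frame of bay between -0.1 and 0.1 m and z of each of sleeve, nozzle in the frame of bay below 0.034 m and angle between sleeve's own x axis and vertical between 1.5 and 1.64 rad and linear speed of wand below 0.01 m/s); the robot touches nothing.
It fails at once if the nozzle is rammed into the stop batten (more than 35 N) (contact force between wand and batten above 35 N).
It fails at once if the tube is dropped: out of the fingers with its sleeve more than 90 mm above the bench (contact force between the fingers and wand below 0.05 N and height (world z) of sleeve above 0.09 m).
It fails at once if the stone, chisel, crevice nozzle, glue bottle or tape measure is moved by more than 20 mm (distance of any of stone_mid, chisel_mid, crevice_mid, glue_mid, tape_mid from where it was at the start of the episode above 0.02 m).
It also fails if it takes over 72 s, if anything falls off the work surface, if the arm or the gripper's body presses on something with over 40 N, if the wrist force passes 120 N, or if a joint passes its speed limit or range.

## Working session

There is one attempt and no reset: what is moved stays moved. The work goes in short steps, Python scripts to look and compute and a tool call to move; the robot and the scene stay as the last step left them, time stands still between calls to the robot, and variables do not carry over. Pictures are saved under pics/ and viewed, at most 10 in all, crops included, and the job is handed in when it is done.

Besides the shell and the picture viewer there is one more tool, called after ">>>" by a JSON object that holds its "api" and its "payload", one argument or row to a line. servo_tool: Moves the arm, as the interface text tells. Its arguments: {"type":"object","properties":{"motion":{"type":"array"},"newtons":{"type":"number"}},"required":["motion"]}

```bash
mkdir -p pics
cat > h.py <<'E'
import numpy as np, cv2
from cell import manip
def cam(n):
    c=manip.camera(n); f=200/np.tan(np.radians(c["vfov"])/2)
    c["f"]=f; z=c["range_z"]; v,u=np.mgrid[:400,:640]
    P=np.stack([(u-c["cx"])*z/f,(v-c["cy"])*z/f,z],-1)
    T=np.array(c["cam_to_world"]); c["W"]=P@T[:3,:3].T+T[:3,3]; c["W"][z==0]=np.nan
    return c
def save(img,name): cv2.imwrite("pics/"+name,img[...,::-1])
E
python3 - <<'E'
from h import *
a=cam("top"); b=cam("side")
np.savez("/tmp/a.npz",W=a["W"],F=a["frame"]); np.savez("/tmp/b.npz",W=b["W"],F=b["frame"])
save(a["frame"],"top.png"); save(b["frame"],"side.png")
print(np.array(a["cam_to_world"]),a["f"]); print(np.array(b["cam_to_world"]))
print(manip.read_state())
E
```

```text
[[ 4.69173507e-03 -9.98233927e-01  5.92200509e-02  4.61699749e+02]
 [-9.99916221e-01 -3.96871881e-03  1.23206958e-02  5.54285835e+00]
 [-1.20639088e-02 -5.92728950e-02 -9.98168917e-01  1.60409556e+03]
 [ 0.00000000e+00  0.00000000e+00  0.00000000e+00  1.00000000e+00]] 518.2927116373338
[[-8.17707156e-01 -4.02439131e-01  4.11579583e-01  2.45815755e+01]
 [-5.75471558e-01  5.54507899e-01 -6.01126839e-01  7.75927454e+02]
 [ 1.36928331e-02 -7.28398061e-01 -6.85017350e-01  9.25385441e+02]
 [ 0.00000000e+00  0.00000000e+00  0.00000000e+00  1.00000000e+00]]
{'clock': 0.1, 'joints': array([-1.23661411e+00,  3.00377319e-01,  1.52151851e+00,  1.65282000e-05,
        1.32069506e+00, -6.65741275e-02]), 'qd': array([ 0.00089078, -0.00210178, -0.00037586,  0.00046205, -0.00028294,
       -0.00083507]), 'effort': array([ 2.11565217e-03, -5.32642472e+01, -3.53283548e+01,  7.09111872e-02,
        2.34049349e-02, -4.77277661e-05]), 'eef_pos': array([ 214.48841496, -506.15657397,  165.46425942]), 'eef_rot': array([-3.14059769e+00, -8.23822731e-05,  4.00752203e-01]), 'wrist_force': array([-0.40651776,  0.1843418 , -0.55464511]), 'moment': array([-0.00363259,  0.02316647,  0.00965205]), 'finger_force': 0.0, 'finger_gap': 93.94755698677629}
```

View pics/top.png

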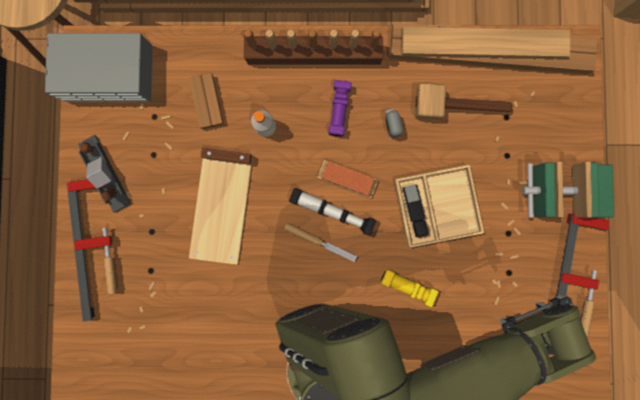

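View pics/side.png

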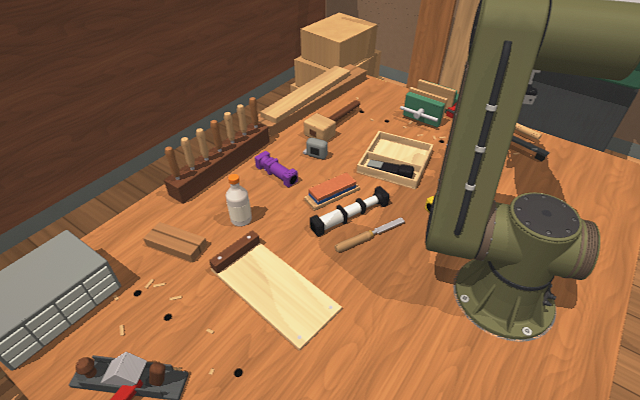

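The top view shows three tube-like things: the silver tube with black collars (290–377, 190–232), a purple one (340,108) and a yellow one (410,288). The silver one fits; the others are the look-alikes. The board is at left (220,210) with its batten at the top (228,156), and the tray is at right (440,205) with its wide bay on the right side.

Run:
```python
from h import *
a=np.load("/tmp/a.npz");F=a["F"];W=a["W"]
b=np.load("/tmp/b.npz")
c1=cv2.resize(F[150:270,270:400],(780,720)[::1],interpolation=cv2.INTER_CUBIC)[:,:]
c1=cv2.resize(F[180:245,280:385],None,fx=5,fy=5,interpolation=cv2.INTER_CUBIC)
c2=cv2.resize(b["F"][170:245,300:405],None,fx=5,fy=3.3,interpolation=cv2.INTER_CUBIC)
save(np.vstack([c1,c2[:270]]),"crop.png")
# tube points
m=(W[...,2]>14)&(W[...,2]<70); m[:, :285]=0; m[:,382:]=0; m[:186]=0; m[240:]=0
n,l,s,_=cv2.connectedComponentsWithStats(m.astype(np.uint8))
for i in range(1,n):
    if s[i,4]>60:
        P=W[l==i]; r=cv2.minAreaRect(P[:,:2].astype(np.float32)); print(s[i],r,P[:,2].max())
        if r[1] and max(r[1])>200:
            q=P; c=q.mean(0)[:2]; d=np.linalg.svd(q[:,:2]-c,full_matrices=False)[2][0]
            t=(q[:,:2]-c)@d; w=(q[:,:2]-c)@np.array([-d[1],d[0]])
            print(c,d,t.min(),t.max())
            for k in np.arange(t.min(),t.max(),6):
                j=(t>=k)&(t<k+6)
                if j.any(): print(round(k),w[j].min().round(),w[j].max().round(),q[j,2].max().round(), F[l==i][j].mean(0).round())
# board, tray heights
def rect(u0,u1,v0,v1,z0,z1,nm):
    m=np.zeros(W.shape[:2],bool); m[v0:v1,u0:u1]=1; m&=(W[...,2]>z0)&(W[...,2]<z1)
    n,l,s,_=cv2.connectedComponentsWithStats(m.astype(np.uint8)); i=1+s[1:,4].argmax()
    r=cv2.minAreaRect(W[l==i][:,:2].astype(np.float32)); print(nm,s[i],r,np.median(W[l==i][:,2]),cv2.boxPoints(r).round())
rect(180,265,140,275,6,30,"board"); rect(190,265,140,175,35,60,"batten")
rect(390,490,155,255,20,60,"tray"); rect(425,480,165,240,-5,14,"bayfloor")
rect(310,385,155,200,20,60,"stone"); rect(280,362,222,265,5,40,"chisel")
```

```text
[338 186  38  12 219] ((546.5814819335938, -86.92432403564453), (34.05909729003906, 113.56817626953125), 0.27504536509513855) 52.0995298541427
[ 289  188   87   48 1144] ((485.25823974609375, -9.369781494140625), (267.293212890625, 53.68647003173828), 68.51884460449219) 55.46604693388099
[487.77262149  -5.66052837] [-0.37632866 -0.92648623] -129.35130721780058 138.06465813728252
-129 -23.0 21.0 55.0 [80. 56. 39.]
-123 -24.0 25.0 55.0 [49. 43. 39.]
-117 -23.0 23.0 55.0 [46. 42. 40.]
-111 -23.0 24.0 53.0 [42. 38. 36.]
-105 -22.0 21.0 52.0 [85. 81. 74.]
-99 -19.0 21.0 50.0 [184. 179. 164.]
-93 -20.0 20.0 48.0 [188. 182. 167.]
-87 -20.0 20.0 51.0 [191. 186. 171.]
-81 -20.0 21.0 51.0 [186. 180. 165.]
-75 -21.0 21.0 47.0 [184. 177. 163.]
-69 -19.0 20.0 47.0 [183. 177. 163.]
-63 -20.0 21.0 48.0 [181. 174. 160.]
-57 -20.0 19.0 50.0 [180. 174. 160.]
-51 -19.0 20.0 47.0 [180. 174. 159.]
-45 -20.0 21.0 47.0 [178. 171. 157.]
-39 -20.0 20.0 52.0 [152. 146. 133.]
-33 -24.0 22.0 54.0 [62. 55. 50.]
-27 -23.0 23.0 55.0 [41. 36. 33.]
-21 -20.0 19.0 48.0 [110. 105.  96.]
-15 -17.0 16.0 45.0 [187. 181. 
[... 1574 characters left out ...]
98748869 [[ 378. -242.]
 [ 423. -468.]
 [ 629. -427.]
 [ 584. -201.]]
bayfloor [ 425  168   55   71 2678] ((512.4439697265625, -378.58721923828125), (199.00735473632812, 128.98536682128906), 11.427907943725586) 6.090472453415941 [[ 402. -335.]
 [ 428. -462.]
 [ 623. -422.]
 [ 597. -296.]]
stone [321 161  53  35 942] ((584.8259887695312, -58.201438903808594), (153.33621215820312, 57.96744155883789), 69.38410949707031) 43.31405490297254 [[ 531. -120.]
 [ 585. -140.]
 [ 639.    3.]
 [ 585.   24.]]
chisel [284 223  72  39 540] ((389.73583984375, 26.01580047607422), (236.49575805664062, 27.771116256713867), 65.00012969970703) 18.149329431281103 [[327. -75.]
 [352. -87.]
 [452. 127.]
 [427. 139.]]
```

View pics/crop.png

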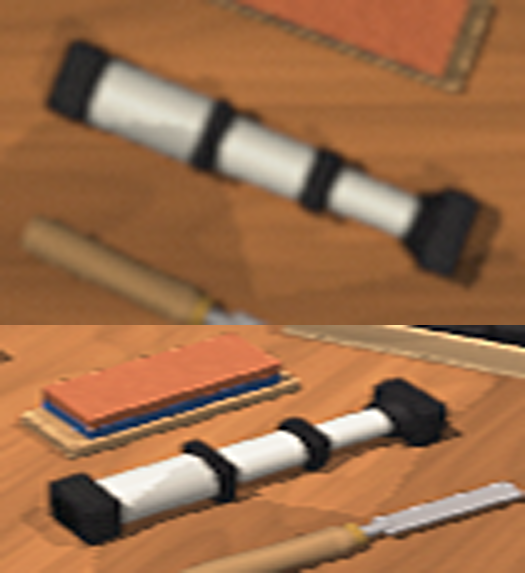

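The crop confirms it. The silver tube's wide nozzle is at its right end (px ~370,226). Middle is about 48 mm drawn out and inner about 50 mm, and the tube's yaw is about -1.957. I'll move above the bare middle tube.

>>> {"api": "servo_tool", "payload": {
  "motion": [
    [[0.5, 0.93, -0.09, 0, 0, 0.25, 0.2], [0.5, 0.93, -0.09, 0, 0, 0.25, 0.2], [0.5, 0.93, -0.09, 0, 0, 0.25, 0.2], [0.5, 0.93, -0.09, 0, 0, 0.25, 0.2], [0.5, 0.93, -0.09, 0, 0, 0.25, 0.2], [0.5, 0.93, -0.09, 0, 0, 0.25, 0.2], [0.5, 0.93, -0.09, 0, 0, 0.25, 0.2], [0.5, 0.93, -0.09, 0, 0, 0.25, 0.2], [0.5, 0.93, -0.09, 0, 0, 0.25, 0.2], [0.5, 0.93, -0.09, 0, 0, 0.25, 0.2]]
  ],
  "newtons": 25
}}

```text
clock: 1.1
eef_pos: [451.0, -65.5, 123.3]
eef_rot: [3.141, 0.0, 1.186]
wrist_force: [0.3, -1.0, 0.0]
finger_gap: 75.2
finger_force: 0.0
```

>>> {"api": "servo_tool", "payload": {
  "motion": [
    [[0, 0, 0, 0, 0, 0, 0.2], [0, 0, 0, 0, 0, 0, 0.2]]
  ]
}}

```text
clock: 1.3
eef_pos: [450.4, -66.9, 123.1]
eef_rot: [-3.141, 0.0, 1.189]
wrist_force: [-0.7, -0.3, 0.8]
finger_gap: 75.3
finger_force: 0.0
```

>>> {"api": "servo_tool", "payload": {
  "motion": [
    [[0.077, 0.128, -0.06, 0, 0, 0, 0.2], [0.077, 0.128, -0.06, 0, 0, 0, 0.2], [0.077, 0.128, -0.12, 0, 0, 0, 0.2], [0.077, 0.128, -0.12, 0, 0, 0, 0.2]]
  ]
}}

```text
clock: 1.7
eef_pos: [486.9, -4.4, 60.7]
eef_rot: [-3.136, 0.002, 1.185]
wrist_force: [-0.4, 0.4, -1.1]
finger_gap: 75.4
finger_force: 0.0
```

Run:
```python
from h import *
b=cam("side"); print(manip.read_state()["eef_pos"])
save(cv2.resize(b["frame"][140:260,280:440],None,fx=4,fy=4,interpolation=cv2.INTER_CUBIC),"s1.png")
```

```text
[487.79600467  -4.73880815  62.67688437]
```

View pics/s1.png

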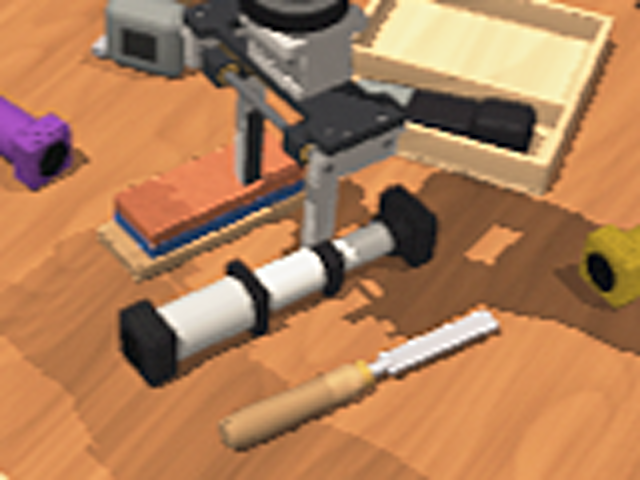

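The view shows the fingers on either side of the tube's middle section, the near fingertip at px (318,240). I'll go down and grip.

>>> {"api": "servo_tool", "payload": {
  "motion": [
    [[0.002, 0.004, -0.06, 0, 0, 0, 0.2], [0.002, 0.004, -0.114, 0, 0, 0, 0.2], [0.002, 0.004, -0.114, 0, 0, 0, 0.2], [0.002, 0.004, -0.114, 0, 0, 0, 1], [0.002, 0.004, -0.114, 0, 0, 0, 1], [0.002, 0.004, -0.114, 0, 0, 0, 1], [0.002, 0.004, -0.114, 0, 0, 0, 1], [0.002, 0.004, -0.114, 0, 0, 0, 1], [0.002, 0.004, -0.114, 0, 0, 0, 1]]
  ],
  "newtons": 40
}}

```text
clock: 2.65
eef_pos: [490.1, -1.6, 6.7]
eef_rot: [3.141, -0.0, 1.186]
wrist_force: [0.7, -0.4, 0.2]
finger_gap: 30.1
finger_force: 0.0
```

>>> {"api": "servo_tool", "payload": {
  "motion": [
    [[0, 0, 0, 0, 0, 0, 1], [0, 0, 0, 0, 0, 0, 1], [0, 0, 0, 0, 0, 0, 1]]
  ]
}}

```text
clock: 2.95
eef_pos: [490.0, -1.6, 6.5]
eef_rot: [-3.142, 0.0, 1.186]
wrist_force: [-0.5, -0.7, -0.5]
finger_gap: 6.6
finger_force: 0.0
```

Run:
```python
from h import *
a=cam("top"); b=cam("side"); print(manip.read_state()["eef_pos"],a["cx"],a["cy"],b["cx"],b["cy"])
np.savez("/tmp/a.npz",W=a["W"],F=a["frame"]); np.savez("/tmp/b.npz",W=b["W"],F=b["frame"])
c1=cv2.resize(a["frame"][170:250,270:400],(640,394),interpolation=cv2.INTER_CUBIC)[:200+194]
c2=cv2.resize(b["frame"][150:250,280:440],(640,400),interpolation=cv2.INTER_CUBIC)
save(cv2.resize(np.vstack([c1,c2]),(480,596)),"s2.png")
T=np.linalg.inv(np.array(b["cam_to_world"]))
for c,n in((a,"top"),(b,"side")):
    T=np.linalg.inv(np.array(c["cam_to_world"]))
    p=T@np.array([*manip.read_state()["eef_pos"],1]); print(n,c["cx"]+c["f"]*p[0]/p[2],c["cy"]+c["f"]*p[1]/p[2])
```

```text
[489.99967217  -1.59867446   6.45757262] 319.9903958207606 188.33667819738082 329.96217105432925 198.65683851535462
top 328.60992561506254 209.9200345109883
side 347.4758379448898 215.07769645331211
```

View pics/s2.png

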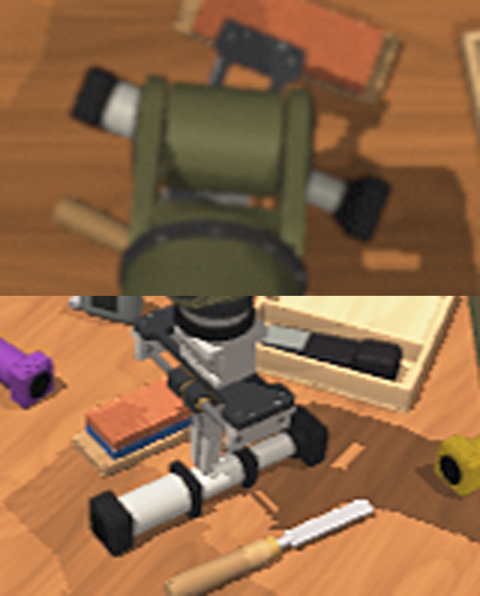

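The picture shows the fingertips at side-crop (208,470), disappearing behind the tube, so they closed between the tube and the stone. I'll check both cameras' positions against each other.

Run:
```python
from h import *
def ext(npz,nm):
    a=np.load(npz);W=a["W"];F=a["F"].astype(int)
    m=(W[...,2]>15)&(W[...,2]<70)&(W[...,0]>380)&(W[...,0]<600)&(abs(W[...,1])<170)
    sat=F.max(-1)-F.min(-1)
    m&=sat<40
    P=W[m]; c0=np.array([487.8,-5.7]); d=np.array([-.376,-.9265]); n=np.array([.9265,-.376])
    t=(P[:,:2]-c0)@d; w=(P[:,:2]-c0)@n
    print(nm)
    for k in range(-140,160,12):
        j=(t>=k)&(t<k+12)&(abs(w)<60)
        if j.sum()>3: print(k,j.sum(),np.percentile(w[j],[2,50,98]).round(),P[j,2].max().round())
ext("/tmp/a.npz","top"); ext("/tmp/b.npz","side")
a=np.load("/tmp/b.npz");W=a["W"]
for v,u in((175,345),(190,348),(195,349),(200,350),(204,350),(208,350),(212,349),(216,348)): print(v,u,W[v,u].round(),a["F"][v,u])
```

```text
top
-128 49 [-18.   2.  22.] 55.0
-116 61 [-20.   1.  22.] 56.0
-104 55 [-20.  -1.  21.] 54.0
-92 50 [-19.  -1.  19.] 53.0
-80 5 [-17. -11.  -5.] 42.0
64 6 [-9.  5. 12.] 36.0
76 33 [-12.   0.  12.] 42.0
88 35 [-11.  -0.  12.] 45.0
100 53 [-18.   1.  19.] 52.0
112 69 [-25.   0.  24.] 55.0
124 73 [-24.   1.  26.] 55.0
136 7 [-19.  -4.  21.] 49.0
side
-140 77 [-23.  -7.  13.] 51.0
-128 71 [-26. -17.  18.] 51.0
-116 57 [-25. -17.  18.] 53.0
-104 46 [-21. -12.   7.] 48.0
-92 50 [-23. -13.   6.] 48.0
-80 50 [-21. -14.   7.] 47.0
-68 49 [-21. -12.   9.] 49.0
-56 49 [-22. -12.   7.] 48.0
-44 69 [-25. -15.  14.] 51.0
-32 37 [-26. -18.  15.] 52.0
-20 62 [-19.  -8.   8.] 69.0
-8 40 [-17. -12.  -3.] 70.0
4 29 [-18. -12.  -2.] 46.0
16 39 [-17. -10.   7.] 45.0
28 58 [-22. -15.   4.] 48.0
40 22 [-21. -18.   3.] 48.0
52 25 [-15.  -9.   6.] 42.0
64 27 [-14.  -7.   5.] 42.0
76 27 [-14.  -7.   5.] 41.0
88 36 [-19.  -9.   9.] 43.0
100 63 [-24. -12.  12.] 53.0
112 71 [-28. -20.  13.] 55.0
124 38 [-28. -16.  19.] 52.0
175 345 [491.  23. 184.] [75 74 73]
190 348 [483.  16. 127.] [123 116 110]
195 349 [481.  12. 106.] [121 115 109]
200 350 [481.   4.  80.] [124 119 112]
204 350 [480.   4.  64.] [124 118 112]
208 350 [483.  -2.  41.] [125 119 112]
212 349 [480.   8.  33.] [242 237 228]
216 348 [479.  14.  22.] [135 132 126]
```

Run:
```python
from h import *
b=cam("side"); T=np.linalg.inv(np.array(b["cam_to_world"]))
n=np.array([.9265,-.376,0])
def pr(p): q=T@np.array([*p,1]); return (b["cx"]+b["f"]*q[0]/q[2]).round(1),(b["cy"]+b["f"]*q[1]/q[2]).round(1)
for z in(62.7,100):
  for s in(-43,0,43): print(z,s,pr(np.array([487.8,-4.7,z])+s*n))
print(pr((490,-1.6,6.5)),pr((490,-1.6,45)),pr((490,-1.6,103)))
s=manip.read_state(); print(s["eef_pos"],s["finger_gap"],s["finger_force"])
W=b["W"];F=b["frame"]
# depth columns around finger
for v in range(196,222,2): print(v,[f"{W[v,u,0]:.0f},{W[v,u,1]:.0f},{W[v,u,2]:.0f}" for u in range(340,358,3)])
```

```text
62.7 -43 (np.float64(357.8), np.float64(210.2))
62.7 0 (np.float64(349.4), np.float64(201.7))
62.7 43 (np.float64(341.5), np.float64(193.5))
100 -43 (np.float64(358.5), np.float64(201.1))
100 0 (np.float64(350.0), np.float64(192.5))
100 43 (np.float64(341.9), np.float64(184.4))
(np.float64(347.5), np.float64(215.1)) (np.float64(348.0), np.float64(206.2)) (np.float64(348.9), np.float64(192.1))
[489.97505246  -1.60128243   6.46186476] 0.755336594226547 0.0
196 ['555,-57,10', '506,4,83', '492,11,95', '482,10,100', '478,-0,95', '435,58,162']
198 ['552,-52,7', '508,0,71', '491,12,89', '483,7,89', '478,-1,86', '433,60,157']
200 ['549,-48,3', '507,2,64', '492,8,77', '481,10,84', '478,-2,77', '435,56,146']
202 ['544,-41,2', '505,4,58', '492,8,69', '482,8,75', '478,-3,68', '486,-35,39']
204 ['540,-34,1', '531,-38,3', '489,12,65', '480,10,69', '478,-4,59', '480,-27,40']
206 ['507,16,50', '526,-31,2', '490,10,55', '483,5,55', '480,-8,46', '475,-18,41']
208 ['503,24,50', '499,12,42', '492,6,42', '487,-2,39', '480,-8,38', '474,-17,35']
210 ['499,29,49', '491,25,49', '488,13,42', '483,3,36', '477,-4,34', '469,-9,35']
212 ['496,33,44', '486,32,49', '482,22,44', '480,8,34', '473,1,31', '468,-9,27']
214 ['494,36,40', '483,37,47', '476,30,46', '477,12,30', '475,-3,19', '476,-24,1']
216 ['489,43,40', '483,36,38', '474,33,40', '477,11,21', '479,-12,0', '471,-16,2']
218 ['487,46,35', '483,36,29', '477,28,26', '482,2,1', '475,-6,-1', '466,-8,3']
220 ['486,47,28', '483,35,19', '477,27,17', '479,6,-2', '471,0,-3', '463,-4,-1']
```

In picture s1 the fingertips match a height of about 100 mm, though the reported TCP was at 63. So the tips really sit about 38 mm higher than reported, and they closed above the tube. I'll raise, open, and measure that offset.

>>> {"api": "servo_tool", "payload": {
  "motion": [
    [[0, 0, 0.06, 0, 0, 0, 0.2], [0, 0, 0.12, 0, 0, 0, 0.2], [0, 0, 0.12, 0, 0, 0, 0.2], [0, 0, 0.12, 0, 0, 0, 0.2], [0, 0, 0.12, 0, 0, 0, 0.2], [0, 0, 0.12, 0, 0, 0, 0.2], [0, 0, 0.12, 0, 0, 0, 0.2]]
  ]
}}

```text
clock: 3.8
eef_pos: [489.6, -1.6, 65.8]
eef_rot: [-3.14, 0.0, 1.186]
wrist_force: [0.4, -0.4, -0.1]
finger_gap: 53.2
finger_force: 0.0
```

Run:
```python
from h import *
b=cam("side"); s=manip.read_state(); e=s["eef_pos"]; print(e,s["eef_rot"],s["joints"],s["finger_gap"])
W=b["W"]; n=np.array([.9265,-.376]); d=np.array([-.376,-.9265])
w=(W[...,:2]-e[:2])@n; t=(W[...,:2]-e[:2])@d
F=b["frame"].astype(int); sat=F.max(-1)-F.min(-1)
for lo,hi in((-70,-32),(30,70)):
    m=(abs(t)<14)&(w>lo)&(w<hi)&(W[...,2]>55)&(W[...,2]<320)
    P=W[m]; 
    for z in range(60,300,8):
        j=(P[:,2]>=z)&(P[:,2]<z+8)
        if j.sum()>2: print(lo,z,j.sum(),np.percentile(w[m][j],[5,50,95]).round(),np.percentile(t[m][j],[5,95]).round(),F[m][j].mean(0).round())
m=(abs(t)<110)&(abs(w)<110)&(W[...,2]>55)
save(cv2.resize(b["frame"][90:260,270:450],None,fx=3,fy=3,interpolation=cv2.INTER_CUBIC),"s3.png")
```

```text
[489.70001054  -1.60352674  65.88037672] [-3.14054488e+00  3.35378653e-04  1.18620033e+00] [-7.80812048e-02  2.79950856e-01  1.79738404e+00 -4.10878058e-06
  1.06535789e+00  3.06516955e-01] 57.0153089098613
-70 116 12 [-38. -37. -36.] [-10.   4.] [136. 132. 127.]
-70 124 12 [-40. -37. -35.] [-12.   5.] [141. 134. 127.]
-70 132 14 [-39. -38. -36.] [-12.   7.] [135. 129. 122.]
-70 140 13 [-38. -37. -34.] [-11.   3.] [135. 128. 121.]
-70 148 14 [-40. -38. -35.] [-13.   5.] [134. 130. 124.]
-70 156 8 [-39. -38. -35.] [-12.  -3.] [121. 115. 110.]
-70 164 7 [-39. -35. -32.] [-12. -10.] [118. 110. 103.]
-70 172 4 [-38. -36. -34.] [-11. -10.] [112. 110. 105.]
-70 180 4 [-38. -36. -33.] [-11.  -9.] [108. 110. 105.]
-70 244 91 [-67. -53. -39.] [-13.  13.] [69. 67. 67.]
-70 252 20 [-41. -39. -38.] [-13.  13.] [122. 115. 110.]
-70 260 18 [-40. -39. -38.] [-10.  13.] [122. 115. 109.]
-70 268 19 [-42. -39. -37.] [-11.  12.] [121. 115. 109.]
-70 276 21 [-41. -39. -37.] [-12.  11.] [121. 115. 108.]
-70 284 26 [-41. -39. -36.] [-12.  13.] [122. 116. 110.]
-70 292 30 [-40. -36. -34.] [-12.  13.] [65. 62. 60.]
30 116 3 [30. 33. 37.] [-12. -10.] [190. 164. 150.]
30 124 5 [31. 33. 37.] [-12. -11.] [192. 160. 143.]
30 132 5 [31. 32. 37.] [-12.   1.] [138. 116. 105.]
30 140 8 [30. 35. 41.] [-12.   2.] [181. 140. 120.]
30 148 6 [31. 35. 40.] [-12. -10.] [176. 149. 130.]
30 156 4 [30. 32. 40.] [-11.  -7.] [146. 124. 106.]
30 164 5 [32. 35. 40.] [-13. -10.] [164. 125.  98.]
30 172 5 [31. 31. 33.] [-12.  -4.] [121. 111. 103.]
30 180 4 [31. 33. 36.] [-12.   4.] [128. 116. 106.]
30 196 4 [30. 30. 31.] [-7. -2.] [116. 110. 105.]
30 236 8 [58. 59. 62.] [-12.  -3.] [42. 41. 41.]
30 244 13 [59. 65. 69.] [-14.  -1.] [60. 60. 62.]
```

View pics/s3.png

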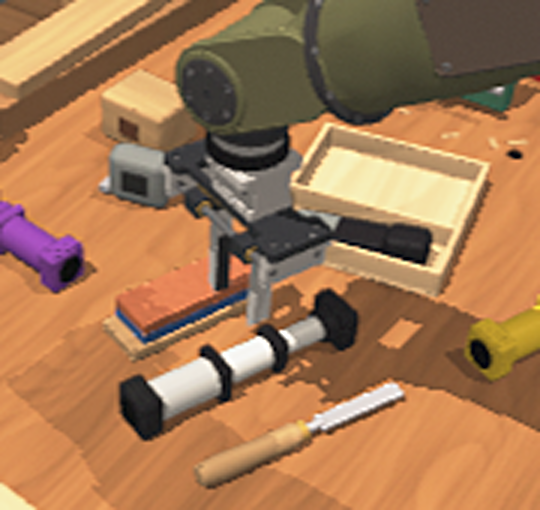

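Run:
```python
from h import *
b=cam("side"); e=manip.read_state()["eef_pos"]
W=b["W"]; n=np.array([.9265,-.376]); d=np.array([-.376,-.9265])
for v in range(180,214,2):
    r=[]
    for u in range(344,364,2):
        p=W[v,u]; r.append(f"{(p[:2]-e[:2])@n:.0f}/{(p[:2]-e[:2])@d:.0f}/{p[2]:.0f}")
    print(v,r)
```

```text
180 ['29/1/128', '103/63/46', '104/72/41', '97/75/45', '94/80/45', '-34/-11/179', '-75/-36/221', '-77/-31/221', '-78/-25/218', '-80/-20/217']
182 ['32/3/117', '94/57/46', '93/64/45', '87/68/47', '83/73/48', '-35/-11/173', '-73/-34/212', '-80/-33/216', '-79/-25/212', '-81/-20/211']
184 ['28/1/113', '87/52/45', '84/58/45', '84/66/41', '84/74/38', '-34/-10/165', '-75/-35/206', '-79/-31/208', '-78/-24/204', '100/129/0']
186 ['82/41/46', '82/49/42', '84/58/37', '86/67/31', '84/74/29', '-36/-11/159', '-39/-6/159', '-39/1/156', '-38/9/151', '93/124/-1']
188 ['87/45/32', '84/50/32', 'nan/nan/nan', '82/65/26', '85/76/19', '-38/-12/153', '-40/-6/152', '-40/0/149', '88/111/-0', '83/116/1']
190 ['84/43/26', '85/52/21', '84/59/19', '85/68/13', '81/73/15', '-39/-12/147', '-40/-6/145', '-40/1/142', '83/108/-4', '74/110/2']
192 ['85/44/17', '80/49/18', '82/58/12', '79/64/11', '-27/-10/129', '-40/-12/140', '-39/-5/136', '-40/2/133', '69/98/3', '66/104/2']
194 ['78/40/15', '81/50/8', '78/55/8', '82/66/-1', '-30/-11/124', '-38/-10/130', '-37/-2/125', '-39/4/124', '62/93/2', '60/99/0']
196 ['82/42/2', '
[... 412 characters left out ...]
, '12/31/37', '6/34/41', '2/39/41', '-5/41/46', '-8/47/45']
204 ['53/23/-1', '46/26/3', '43/32/2', '8/13/41', '6/19/40', '1/23/42', '-4/26/44', '-4/35/39', '-9/38/42', '-15/41/46']
206 ['44/17/1', '7/-3/42', '2/2/43', '3/9/39', '-2/13/41', '-4/20/39', '-6/26/38', '-9/31/37', '-13/36/38', '-19/39/41']
208 ['2/-13/42', '-0/-8/41', '-5/-4/43', '-10/-0/46', '-9/8/41', '-12/14/40', '-13/20/38', '-13/28/34', '-14/35/31', '-16/42/29']
210 ['-11/-23/50', '-7/-12/41', '-9/-6/40', '-10/1/37', '-13/6/36', '-13/13/33', '-16/19/32', '-16/27/28', '-17/34/25', '-20/39/25']
212 ['-20/-29/52', '-19/-21/47', '-13/-9/36', '-16/-3/35', '-16/4/31', '-18/10/30', '-18/18/25', '-16/27/19', '-18/34/18', '-21/40/17']
```

The picture shows the open fingers (tips at crop (258,320) and (218,285)) well above the tube. The tips measure about 107 mm against a reported 66, an offset of about 41 mm. I'll go down by true height and watch the force.

>>> {"api": "servo_tool", "payload": {
  "motion": [
    [[-0.003, -0.007, -0.05, 0, 0, 0, 0.2], [-0.003, -0.007, -0.1, 0, 0, 0, 0.2], [-0.003, -0.007, -0.15, 0, 0, 0, 0.2], [-0.003, -0.007, -0.17, 0, 0, 0, 0.2], [-0.003, -0.007, -0.18, 0, 0, 0, 0.2], [-0.003, -0.007, -0.18, 0, 0, 0, 0.2]]
  ]
}}

```text
clock: 4.5
eef_pos: [488.6, -5.1, -23.4]
eef_rot: [-3.141, 0.0, 1.186]
wrist_force: [-0.5, 0.3, -0.1]
finger_gap: 74.9
finger_force: 0.0
```

>>> {"api": "servo_tool", "payload": {
  "motion": [
    [[0, 0, -0.01, 0, 0, 0, 0.2], [0, 0, -0.018, 0, 0, 0, 0.2], [0, 0, -0.018, 0, 0, 0, 0.2]]
  ]
}}

```text
clock: 4.8
eef_pos: [488.4, -5.1, -32.7]
eef_rot: [-3.141, 0.0, 1.186]
wrist_force: [0.5, 0.1, 1.0]
finger_gap: 75.1
finger_force: 0.0
```

>>> {"api": "servo_tool", "payload": {
  "motion": [
    [[0, 0, 0, 0, 0, 0, 1], [0, 0, 0, 0, 0, 0, 1], [0, 0, 0, 0, 0, 0, 1], [0, 0, 0, 0, 0, 0, 1], [0, 0, 0, 0, 0, 0, 1], [0, 0, 0, 0, 0, 0, 1], [0, 0, 0, 0, 0, 0, 1], [0, 0, 0, 0, 0, 0, 1]]
  ],
  "newtons": 40
}}

```text
clock: 5.6
eef_pos: [488.4, -5.1, -32.5]
eef_rot: [-3.141, 0.0, 1.186]
wrist_force: [-0.2, 0.3, 1.4]
finger_gap: 32.7
finger_force: 40.0
```

>>> {"api": "servo_tool", "payload": {
  "motion": [
    [[0, 0, 0.03, 0, 0, 0, 1], [0, 0, 0.07, 0, 0, 0, 1], [0, 0, 0.104, 0, 0, 0, 1], [0, 0.02, 0.104, 0, 0, 0.02, 1], [0, 0.06, 0.104, 0, 0, 0.05, 1], [0, 0.11, 0.104, 0, 0, 0.09, 1], [0, 0.16, 0.104, 0, 0, 0.13, 1], [0, 0.21, 0.104, 0, 0, 0.17, 1], [0, 0.26, 0.104, 0, 0, 0.21, 1], [0, 0.31, 0.104, 0, 0, 0.25, 1]]
  ]
}}

```text
clock: 6.6
eef_pos: [488.2, 150.9, 19.2]
eef_rot: [-3.141, -0.0, 1.977]
wrist_force: [0.7, -0.5, -2.2]
finger_gap: 32.8
finger_force: 40.0
```

>>> {"api": "servo_tool", "payload": {
  "motion": [
    [[0, 0.04, 0, 0, 0, 0.04, 1], [0, 0.08, 0, 0, 0, 0.08, 1], [0, 0.13, 0, 0, 0, 0.12, 1], [0, 0.18, 0, 0, 0, 0.16, 1], [-0.005, 0.23, 0, 0, 0, 0.2, 1], [-0.01, 0.28, 0, 0, 0, 0.24, 1], [-0.013, 0.32, 0, 0, 0, 0.28, 1], [-0.013, 0.35, 0, 0, 0, 0.31, 1], [-0.013, 0.373, 0, 0, 0, 0.332, 1], [-0.013, 0.373, 0, 0, 0, 0.332, 1]]
  ]
}}

```text
clock: 7.6
eef_pos: [481.6, 337.3, 19.0]
eef_rot: [-3.141, -0.0, 3.017]
wrist_force: [-0.2, 0.2, -2.8]
finger_gap: 33.1
finger_force: 40.0
```

```bash
cat > look.py <<'E'
from h import *
def look():
    s=manip.read_state(); b=cam("side"); a=cam("top")
    print(s["clock"],s["eef_pos"].round(1),s["eef_rot"].round(3),s["wrist_force"].round(1),s["finger_gap"],s["finger_force"])
    x=np.array([.9918,-.1277]); y=np.array([.1277,.9918]); o=np.array([638.5,316.5])
    for c,nm in((b,"side"),(a,"top")):
        W=c["W"]; F=c["frame"].astype(int)
        t=(W[...,:2]-o)@x; w=(W[...,:2]-o)@y
        m=(t>-320)&(t<45)&(abs(w)<60)&(W[...,2]>18)&(W[...,2]<140)&(F.max(-1)-F.min(-1)<45)
        print(nm)
        for k in range(-320,20,10):
            j=m&(t>=k)&(t<k+10)
            if j.sum()>2: print(k,j.sum(),np.percentile(w[j],[3,50,97]).round(),np.percentile(W[j][:,2],[3,97]).round(),F[j].mean(0).round())
    return a,b
E
python3 - <<'E'
from look import *
a,b=look()
save(cv2.resize(b["frame"][180:350,170:400],None,fx=3,fy=3,interpolation=cv2.INTER_CUBIC),"s4.png")
E
```

```text
7.6 [481.6 337.3  19. ] [-3.141 -0.     3.017] [-0.2  0.2 -2.8] 33.086878427068 39.99839186668396
side
-290 204 [-18.   5.  25.] [ 60. 102.] [28. 28. 29.]
-280 100 [-17.  14.  26.] [ 68. 103.] [42. 40. 41.]
-270 64 [-16.   8.  26.] [ 79. 102.] [83. 79. 76.]
-260 59 [-11.   7.  21.] [78. 98.] [237. 233. 225.]
-250 72 [-13.  10.  22.] [77. 98.] [231. 226. 217.]
-240 67 [-15.   9.  22.] [74. 99.] [228. 223. 214.]
-230 66 [-12.   9.  22.] [77. 99.] [230. 225. 216.]
-220 67 [-12.  10.  22.] [ 73. 100.] [227. 221. 212.]
-210 65 [-13.  11.  22.] [76. 99.] [217. 212. 202.]
-200 102 [-17.  12.  24.] [ 60. 101.] [76. 73. 71.]
-190 83 [-16.  13.  25.] [ 64. 102.] [41. 38. 37.]
-180 23 [-8.  5. 14.] [87. 99.] [134. 128. 120.]
-170 216 [-25.   9.  31.] [ 72. 134.] [111. 106. 101.]
-160 77 [-16.   3.  31.] [ 77. 125.] [108. 102.  97.]
-150 6 [-12.  -3.  27.] [86. 98.] [92. 90. 87.]
-130 12 [15. 18. 20.] [61. 95.] [50. 48. 48.]
-100 3 [ 8. 11. 11.] [86. 89.] [179. 170. 161.]
-60 25 [-10.   2.  15.] [90. 98.] [48. 45. 47.]
-50 80 [-21.   4.  28.] [ 85. 103.] [42. 40. 41.]
-40 79 [-21.   9.  30.] [ 8
[... 170 characters left out ...]
15 [-52.  49.  55.] [45. 50.] [220. 209. 204.]
top
-130 6 [-21. -18. -10.] [78. 98.] [38. 36. 36.]
-120 32 [-22. -13.  -0.] [ 64. 103.] [32. 29. 29.]
-110 31 [-18.  -6.   7.] [78. 96.] [97. 92. 84.]
-100 29 [-14.  -4.   8.] [78. 91.] [180. 173. 158.]
-90 26 [-14.  -6.   6.] [78. 91.] [175. 170. 155.]
-80 31 [-13.  -4.   8.] [73. 91.] [180. 173. 157.]
-70 27 [-13.  -5.   7.] [75. 94.] [193. 187. 171.]
-60 35 [-18.  -6.   9.] [80. 96.] [107. 101.  92.]
-50 57 [-26.  -8.  15.] [ 61. 103.] [36. 33. 31.]
-40 66 [-28.  -6.  20.] [ 70. 105.] [46. 43. 42.]
-30 63 [-28.  -7.  21.] [ 74. 104.] [53. 48. 43.]
0 29 [-49.  16.  51.] [20. 48.] [85. 63. 45.]
10 27 [-56. -44.  54.] [42. 48.] [164. 149. 141.]
```

View pics/s4.png

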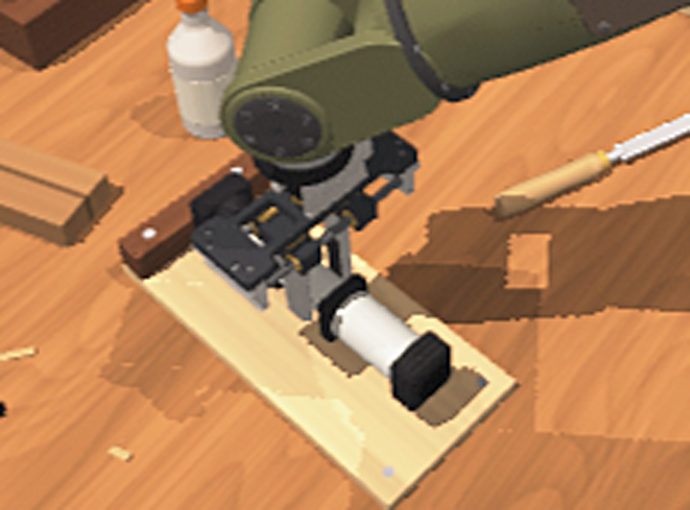

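The picture shows the tube held level over the board, its cuff at crop (420,370) and its nozzle just before the batten. I'll lower it onto the board.

>>> {"api": "servo_tool", "payload": {
  "motion": [
    [[0, 0, -0.03, 0, 0, 0, 1], [0, 0, -0.06, 0, 0, 0, 1], [0, 0, -0.072, 0, 0, 0, 1], [0, 0, -0.077, 0, 0, 0, 1], [0, 0, -0.078, 0, 0, 0, 1], [0, 0, -0.078, 0, 0, 0, 1]]
  ]
}}

```text
clock: 8.3
eef_pos: [482.2, 336.5, -19.3]
eef_rot: [3.141, 0.0, 3.014]
wrist_force: [-0.0, 0.3, -2.4]
finger_gap: 33.0
finger_force: 40.0
```

>>> {"api": "servo_tool", "payload": {
  "motion": [
    [[0, 0, -0.002, 0, 0, 0, 1], [0, 0, -0.004, 0, 0, 0, 1], [0, 0, -0.004, 0, 0, 0, 1]]
  ]
}}

```text
clock: 8.6
eef_pos: [482.3, 336.6, -20.6]
eef_rot: [3.141, 0.001, 3.015]
wrist_force: [-2.4, -1.2, 5.7]
finger_gap: 33.2
finger_force: 40.0
```

>>> {"api": "servo_tool", "payload": {
  "motion": [
    [[0.01, -0.0013, 0.001, 0, 0, 0, 1], [0.02, -0.0026, 0.001, 0, 0, 0, 1], [0.03, -0.0038, 0.001, 0, 0, 0, 1], [0.036, -0.0046, 0.001, 0, 0, 0, 1], [0.042, -0.0054, 0.001, 0, 0, 0, 1], [0.048, -0.0061, 0.001, 0, 0, 0, 1], [0.054, -0.0069, 0.001, 0, 0, 0, 1], [0.06, -0.0077, 0.001, 0, 0, 0, 1], [0.066, -0.0085, 0.001, 0, 0, 0, 1], [0.072, -0.0092, 0.001, 0, 0, 0, 1]]
  ]
}}

```text
clock: 9.6
eef_pos: [517.7, 332.1, -20.6]
eef_rot: [3.142, -0.001, 3.015]
wrist_force: [-9.4, 0.7, 8.5]
finger_gap: 33.1
finger_force: 40.0
```

>>> {"api": "servo_tool", "payload": {
  "motion": [
    [[0.006, -0.0008, 0.001, 0, 0, 0, 1], [0.012, -0.0015, 0.001, 0, 0, 0, 1], [0.018, -0.0023, 0.001, 0, 0, 0, 1], [0.024, -0.0031, 0.001, 0, 0, 0, 1], [0.03, -0.0038, 0.001, 0, 0, 0, 1], [0.036, -0.0046, 0.001, 0, 0, 0, 1], [0.042, -0.0054, 0.001, 0, 0, 0, 1], [0.048, -0.0061, 0.001, 0, 0, 0, 1]]
  ]
}}

```text
clock: 10.4
eef_pos: [541.6, 328.9, -20.5]
eef_rot: [-3.141, -0.001, 3.015]
wrist_force: [-7.5, 2.0, 5.0]
finger_gap: 33.5
finger_force: 40.0
```

```bash
python3 look2.py 2>/dev/null || python3 -c "
from look import *
a,b=look()" | awk 'NR==1||/side|top/||1'
```

```text
10.4 [541.6 328.9 -20.5] [-3.141e+00 -1.000e-03  3.015e+00] [-7.5  2.   5. ] 33.535288065354756 40.00302314758301
side
-240 161 [-20.   3.  23.] [21. 61.] [25. 24. 26.]
-230 93 [-18.   9.  25.] [27. 64.] [45. 43. 43.]
-220 77 [-18.   9.  25.] [31. 64.] [52. 48. 47.]
-210 45 [-12.   6.  21.] [43. 61.] [221. 216. 206.]
-200 56 [-13.   9.  22.] [38. 59.] [233. 227. 219.]
-190 63 [-14.   6.  21.] [39. 60.] [231. 226. 218.]
-180 55 [-14.   9.  22.] [39. 59.] [232. 227. 218.]
-170 58 [-12.   9.  21.] [41. 60.] [235. 231. 223.]
-160 59 [-15.  10.  22.] [38. 60.] [230. 225. 217.]
-150 60 [-13.  11.  22.] [37. 60.] [209. 203. 194.]
-140 137 [-31.  10.  33.] [ 23. 138.] [37. 35. 35.]
-130 143 [-53.   5.  56.] [ 55. 139.] [67. 64. 63.]
-120 63 [-32.   7.  42.] [ 43. 140.] [110. 105.  99.]
-110 219 [-26.   2.  35.] [ 31. 121.] [116. 110. 104.]
-100 82 [-17.   4.  38.] [ 36. 137.] [105. 100.  95.]
-90 30 [-10.  28.  41.] [ 50. 140.] [85. 82. 80.]
-80 14 [39. 43. 49.] [122. 138.] [87. 83. 80.]
-70 11 [17. 19. 21.] [25. 57.] [58. 56. 55.]
-60 9 [17. 20. 23.] [25. 56.] [52. 48. 47.]
-30 3 [13. 15. 15.] [52. 56.] [52. 50. 53.]
-10 6 [50. 55. 60.] [22. 41.] [64. 42. 31.]
0 17 [50. 55. 59.] [22. 41.] [66. 43. 32.]
10 6 [49. 53. 55.] [45. 49.] [207. 192. 186.]
top
-80 4 [-45. -41. -36.] [130. 138.] [53. 46. 38.]
-70 11 [-53. -40. -32.] [131. 139.] [51. 47. 41.]
-60 17 [-22. -17.  -8.] [31. 61.] [29. 28. 28.]
-50 21 [-20. -12.  -0.] [33. 60.] [78. 74. 69.]
-40 33 [-22.  -7.   6.] [19. 58.] [91. 86. 78.]
-30 54 [-27.  -9.  16.] [30. 62.] [29. 27. 27.]
-20 62 [-28.  -6.  20.] [28. 66.] [44. 41. 40.]
-10 60 [-28.  -4.  21.] [40. 62.] [44. 41. 40.]
0 31 [-48.  11.  50.] [23. 54.] [77. 56. 42.]
10 30 [-57.  41.  56.] [40. 52.] [151. 135. 126.]
```

>>> {"api": "servo_tool", "payload": {
  "motion": [
    [[0.004, -0.0005, 0, 0, 0, 0, 1], [0.008, -0.001, 0, 0, 0, 0, 1], [0.012, -0.0015, 0, 0, 0, 0, 1], [0.016, -0.002, 0, 0, 0, 0, 1], [0.02, -0.0026, 0, 0, 0, 0, 1]]
  ]
}}

```text
clock: 11.0
eef_pos: [550.4, 327.8, -20.6]
eef_rot: [-3.141, -0.004, 3.015]
wrist_force: [-24.0, 2.7, 14.7]
finger_gap: 33.3
finger_force: 40.0
```

>>> {"api": "servo_tool", "payload": {
  "motion": [
    [[0.002, -0.0003, 0, 0, 0, 0, 1], [0.004, -0.0005, 0, 0, 0, 0, 1]]
  ]
}}

```text
clock: 11.2
eef_pos: [550.4, 327.7, -20.6]
eef_rot: [-3.14, -0.008, 3.015]
wrist_force: [-34.0, 0.9, 19.5]
finger_gap: 33.1
finger_force: 40.0
```

>>> {"api": "servo_tool", "payload": {
  "motion": [
    [[0.002, -0.0003, 0, 0, 0, 0, 1], [0.003, -0.0004, 0, 0, 0, 0, 1]]
  ]
}}

```text
clock: 11.4
eef_pos: [550.3, 327.7, -20.7]
eef_rot: [-3.139, -0.011, 3.016]
wrist_force: [-42.5, 0.6, 24.9]
finger_gap: 32.7
finger_force: 40.0
```

Inner is home, and the force is already high, so I'm backing off now.

>>> {"api": "servo_tool", "payload": {
  "motion": [
    [[-0.007, 0.0009, 0.002, 0, 0, 0, 1], [-0.007, 0.0009, 0.002, 0, 0, 0, 1]]
  ]
}}

```text
clock: 11.6
eef_pos: [550.3, 327.7, -20.0]
eef_rot: [-3.141, -0.003, 3.015]
wrist_force: [-13.9, 1.0, 4.0]
finger_gap: 33.1
finger_force: 40.0
```

```bash
python3 -c "
from look import *
a,b=look()
c1=cv2.resize(a['frame'][140:250,170:270],(400,440),interpolation=cv2.INTER_CUBIC)
c2=cv2.resize(b['frame'][220:330,190:290],(400,440),interpolation=cv2.INTER_CUBIC)
save(np.hstack([c1,c2]),'s5.png')"
```

```text
11.6 [550.3 327.7 -20. ] [-3.141e+00 -3.000e-03  3.015e+00] [-13.9   1.    4. ] 33.10355832290742 40.00167489051819
side
-230 179 [-20.   4.  24.] [21. 63.] [28. 27. 28.]
-220 82 [-18.  13.  25.] [27. 64.] [44. 42. 42.]
-210 70 [-18.   7.  25.] [34. 64.] [61. 58. 56.]
-200 46 [-13.   6.  22.] [39. 62.] [228. 222. 213.]
-190 63 [-12.   9.  21.] [39. 61.] [233. 229. 221.]
-180 55 [-14.   7.  21.] [40. 60.] [233. 228. 219.]
-170 56 [-13.   8.  22.] [41. 59.] [233. 228. 220.]
-160 58 [-13.   8.  22.] [39. 60.] [232. 228. 219.]
-150 59 [-14.   9.  21.] [40. 60.] [232. 227. 218.]
-140 73 [-15.  11.  22.] [26. 61.] [152. 148. 142.]
-130 145 [-33.  13.  37.] [ 28. 139.] [35. 33. 34.]
-120 121 [-56.   1.  58.] [ 54. 139.] [79. 75. 73.]
-110 60 [-19.   7.  42.] [ 39. 139.] [120. 115. 108.]
-100 214 [-25.   5.  31.] [ 31. 125.] [115. 109. 103.]
-90 84 [-17.   6.  39.] [ 39. 135.] [107. 102.  97.]
-80 25 [-14.   4.  41.] [ 48. 139.] [90. 86. 82.]
-70 10 [41. 45. 48.] [126. 136.] [94. 88. 83.]
-60 15 [17. 19. 44.] [ 24. 133.] [51. 48. 47.]
-50 6 [18. 20. 22.] [29. 57.] [52. 47. 46.]
-10 9 [50. 56. 59.] [22. 43.] [66. 44. 34.]
0 12 [48. 56. 59.] [19. 37.] [68. 47. 37.]
10 4 [53. 55. 57.] [47. 50.] [202. 186. 180.]
top
-70 7 [-53. -44. -36.] [131. 138.] [55. 50. 44.]
-60 6 [-53. -37. -30.] [128. 139.] [52. 47. 41.]
-50 20 [-22. -18.  -9.] [23. 59.] [33. 31. 30.]
-40 25 [-19. -11.  -1.] [38. 57.] [28. 26. 26.]
-30 43 [-27. -12.   6.] [35. 62.] [29. 27. 26.]
-20 54 [-29.  -9.  13.] [24. 64.] [41. 39. 38.]
-10 66 [-28.  -4.  25.] [28. 67.] [44. 40. 38.]
0 27 [-49.   7.  52.] [25. 55.] [79. 57. 43.]
10 31 [-56.  42.  55.] [40. 53.] [150. 134. 125.]
```

View pics/s5.png

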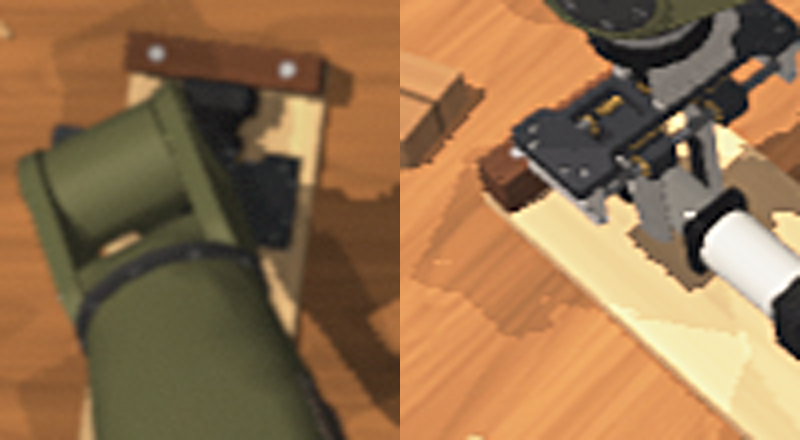

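The pictures show unbroken black from the middle collar through the nozzle to the batten (stop frame -57 to 0 mm), so inner is home. Middle is still about 50 mm out. I'll release, slide back over the sleeve and regrip.

>>> {"api": "servo_tool", "payload": {
  "motion": [
    [[-0.001, 0, 0.001, 0, 0, 0, 0.2], [-0.001, 0, 0.001, 0, 0, 0, 0.2], [-0.001, 0, 0.001, 0, 0, 0, 0.2], [-0.001, 0, 0.001, 0, 0, 0, 0.2], [-0.001, 0, 0.001, 0, 0, 0, 0.2], [-0.001, 0, 0.001, 0, 0, 0, 0.2], [-0.001, 0, 0.001, 0, 0, 0, 0.2], [-0.001, 0, 0.001, 0, 0, 0, 0.2]]
  ]
}}

```text
clock: 12.5
eef_pos: [551.5, 327.4, -19.0]
eef_rot: [3.142, 0.0, 3.015]
wrist_force: [0.1, -0.1, -0.2]
finger_gap: 75.5
finger_force: 0.0
```

>>> {"api": "servo_tool", "payload": {
  "motion": [
    [[-0.03, 0.0038, 0, 0, 0, 0, 0.2], [-0.06, 0.0077, 0, 0, 0, 0, 0.2], [-0.09, 0.0115, 0, 0, 0, 0, 0.2], [-0.092, 0.0118, 0, 0, 0, 0, 0.2], [-0.092, 0.0118, 0, 0, 0, 0, 0.2]]
  ]
}}

```text
clock: 13.0
eef_pos: [505.8, 333.5, -18.8]
eef_rot: [3.141, 0.0, 3.015]
wrist_force: [-0.3, 0.5, -0.8]
finger_gap: 75.2
finger_force: 0.0
```

```bash
python3 -c "
from look import *
a,b=look()"
```

```text
13.0 [505.8 333.5 -18.8] [3.141 0.    3.015] [-0.3  0.5 -0.8] 75.23691267050219 0.0
side
-230 179 [-20.   4.  24.] [22. 62.] [27. 27. 27.]
-220 83 [-20.   8.  25.] [30. 63.] [44. 42. 42.]
-210 74 [-16.   9.  25.] [29. 64.] [65. 62. 60.]
-200 43 [-12.   8.  22.] [38. 60.] [236. 230. 221.]
-190 60 [-15.   9.  22.] [34. 60.] [229. 223. 214.]
-180 61 [-15.   8.  22.] [37. 60.] [192. 186. 176.]
-170 147 [-55.  10.  56.] [ 43. 139.] [86. 83. 80.]
-160 110 [-37.   5.  34.] [ 40. 139.] [121. 115. 109.]
-150 209 [-47.   1.  51.] [ 28. 123.] [129. 123. 117.]
-140 151 [-39.   6.  52.] [ 30. 113.] [98. 93. 90.]
-130 91 [-38.   5.  26.] [23. 98.] [42. 39. 38.]
-120 24 [-6. 24. 38.] [ 43. 138.] [106. 102.  98.]
-110 12 [ 6. 26. 33.] [ 82. 138.] [121. 117. 114.]
-100 11 [-10.  -7.  -1.] [51. 55.] [220. 210. 197.]
-80 5 [-8. -4.  0.] [52. 56.] [235. 229. 218.]
-70 14 [-12.  -5.   2.] [47. 57.] [212. 204. 194.]
-60 5 [-16. -11.  -4.] [42. 53.] [149. 141. 133.]
-40 9 [-6.  1. 10.] [55. 59.] [50. 47. 48.]
-30 66 [-22.   1.  23.] [49. 62.] [44. 41. 42.]
-20 63 [-21.   6.  29.] [55. 65.] [46. 44. 46.]
-10 68 [-44.  12.  54.] [22. 64.] [59. 45. 40.]
0 67 [-46.  40.  60.] [19. 43.] [68. 46. 35.]
10 12 [-45.  50.  55.] [45. 50.] [213. 198. 192.]
top
-110 15 [-57. -37. -14.] [ 45. 139.] [63. 60. 57.]
-100 17 [-31. -13.  -6.] [36. 99.] [119. 115. 105.]
-90 26 [-17. -10.   3.] [36. 58.] [150. 145. 133.]
-80 36 [-18.  -5.  11.] [33. 56.] [169. 164. 150.]
-70 38 [-18.  -6.  11.] [37. 57.] [174. 167. 152.]
-60 40 [-20.  -6.  11.] [34. 59.] [112. 107.  98.]
-50 47 [-22.  -7.  15.] [30. 59.] [37. 34. 33.]
-40 36 [-19.  -7.   9.] [39. 58.] [33. 30. 29.]
-30 50 [-26.  -8.  14.] [37. 64.] [35. 32. 30.]
-20 61 [-28.  -5.  20.] [34. 64.] [46. 43. 42.]
-10 68 [-28.  -5.  39.] [28. 65.] [47. 42. 40.]
0 27 [-51.  -8.  48.] [19. 55.] [80. 57. 42.]
10 28 [-56.  41.  54.] [41. 53.] [154. 138. 130.]
```

>>> {"api": "servo_tool", "payload": {
  "motion": [
    [[-0.006, 0.0008, 0, 0, 0, 0, 1], [-0.006, 0.0008, 0, 0, 0, 0, 1], [-0.006, 0.0008, 0, 0, 0, 0, 1], [-0.006, 0.0008, 0, 0, 0, 0, 1], [-0.006, 0.0008, 0, 0, 0, 0, 1], [-0.006, 0.0008, 0, 0, 0, 0, 1], [-0.006, 0.0008, 0, 0, 0, 0, 1]]
  ],
  "newtons": 35
}}

```text
clock: 13.8
eef_pos: [502.6, 333.7, -19.0]
eef_rot: [3.142, 0.0, 3.015]
wrist_force: [1.9, -0.2, -0.6]
finger_gap: 47.8
finger_force: 35.0
```

>>> {"api": "servo_tool", "payload": {
  "motion": [
    [[0.004, -0.0005, 0, 0, 0, 0, 1], [0.01, -0.0013, 0, 0, 0, 0, 1], [0.016, -0.002, 0, 0, 0, 0, 1], [0.022, -0.0028, 0, 0, 0, 0, 1], [0.028, -0.0036, 0, 0, 0, 0, 1], [0.034, -0.0044, 0, 0, 0, 0, 1], [0.04, -0.0051, 0, 0, 0, 0, 1]]
  ]
}}

```text
clock: 14.5
eef_pos: [522.4, 331.3, -19.0]
eef_rot: [-3.141, -0.001, 3.015]
wrist_force: [-5.7, 1.5, 3.1]
finger_gap: 47.4
finger_force: 35.0
```

>>> {"api": "servo_tool", "payload": {
  "motion": [
    [[0.006, -0.0008, 0, 0, 0, 0, 1], [0.012, -0.0015, 0, 0, 0, 0, 1], [0.018, -0.0023, 0, 0, 0, 0, 1], [0.024, -0.0031, 0, 0, 0, 0, 1], [0.03, -0.0038, 0, 0, 0, 0, 1], [0.036, -0.0046, 0, 0, 0, 0, 1], [0.04, -0.0051, 0, 0, 0, 0, 1]]
  ]
}}

```text
clock: 15.2
eef_pos: [542.5, 328.7, -19.0]
eef_rot: [3.142, -0.001, 3.015]
wrist_force: [-5.6, 1.0, 2.5]
finger_gap: 47.9
finger_force: 35.0
```

```bash
python3 -c "
from look import *
a,b=look()" | head -20
```

```text
15.2 [542.5 328.7 -19. ] [ 3.142e+00 -1.000e-03  3.015e+00] [-5.6  1.   2.5] 47.866307128145465 35.00664174556732
side
-190 184 [-21.   4.  24.] [20. 62.] [28. 27. 28.]
-180 76 [-17.  11.  26.] [30. 64.] [43. 41. 42.]
-170 67 [-19.   7.  25.] [32. 64.] [61. 58. 56.]
-160 42 [-12.   7.  22.] [40. 61.] [229. 223. 214.]
-150 56 [-14.   9.  22.] [39. 60.] [227. 222. 213.]
-140 65 [-18.  10.  30.] [ 37. 130.] [141. 135. 126.]
-130 184 [-53.   8.  55.] [ 45. 139.] [83. 80. 77.]
-120 67 [-23.   8.  49.] [ 38. 137.] [125. 119. 112.]
-110 236 [-33.   7.  38.] [ 31. 125.] [115. 109. 103.]
-100 108 [-25.   4.  38.] [ 38. 118.] [100.  95.  90.]
-90 42 [-21.  -7.  45.] [ 49. 121.] [35. 33. 32.]
-80 8 [-14.   5.  47.] [ 59. 139.] [74. 64. 52.]
-30 12 [-23. -19. -14.] [41. 59.] [39. 37. 39.]
-10 7 [48. 52. 57.] [20. 44.] [68. 47. 38.]
0 19 [47. 55. 59.] [19. 45.] [71. 49. 38.]
10 5 [51. 53. 55.] [46. 50.] [216. 204. 198.]
top
-70 13 [-52. -43. -32.] [132. 140.] [54. 50. 45.]
```

>>> {"api": "servo_tool", "payload": {
  "motion": [
    [[0.004, -0.0005, 0, 0, 0, 0, 1], [0.008, -0.001, 0, 0, 0, 0, 1], [0.012, -0.0015, 0, 0, 0, 0, 1], [0.014, -0.0018, 0, 0, 0, 0, 1]]
  ]
}}

```text
clock: 15.7
eef_pos: [549.5, 327.9, -19.0]
eef_rot: [3.141, -0.0, 3.015]
wrist_force: [-4.7, 1.7, 1.4]
finger_gap: 47.5
finger_force: 35.0
```

>>> {"api": "servo_tool", "payload": {
  "motion": [
    [[0.002, -0.0003, 0, 0, 0, 0, 1], [0.004, -0.0005, 0, 0, 0, 0, 1], [0.004, -0.0005, 0, 0, 0, 0, 1]]
  ]
}}

```text
clock: 16.0
eef_pos: [551.5, 327.6, -19.0]
eef_rot: [3.141, -0.0, 3.015]
wrist_force: [-3.8, 2.1, 0.4]
finger_gap: 47.6
finger_force: 35.0
```

>>> {"api": "servo_tool", "payload": {
  "motion": [
    [[0.002, -0.0003, 0, 0, 0, 0, 1], [0.004, -0.0005, 0, 0, 0, 0, 1], [0.004, -0.0005, 0, 0, 0, 0, 1]]
  ]
}}

```text
clock: 16.3
eef_pos: [553.5, 327.3, -19.0]
eef_rot: [3.141, 0.0, 3.015]
wrist_force: [-4.3, 2.2, 1.0]
finger_gap: 47.4
finger_force: 35.0
```

>>> {"api": "servo_tool", "payload": {
  "motion": [
    [[0.002, -0.0003, 0, 0, 0, 0, 1], [0.004, -0.0005, 0, 0, 0, 0, 1], [0.004, -0.0005, 0, 0, 0, 0, 1]]
  ]
}}

```text
clock: 16.6
eef_pos: [555.5, 327.1, -19.0]
eef_rot: [3.141, 0.0, 3.015]
wrist_force: [-3.8, 1.8, 0.5]
finger_gap: 47.5
finger_force: 35.0
```

>>> {"api": "servo_tool", "payload": {
  "motion": [
    [[0.002, -0.0003, 0, 0, 0, 0, 1], [0.004, -0.0005, 0, 0, 0, 0, 1], [0.004, -0.0005, 0, 0, 0, 0, 1]]
  ]
}}

```text
clock: 16.9
eef_pos: [557.5, 326.8, -19.0]
eef_rot: [3.141, 0.0, 3.015]
wrist_force: [-3.2, 2.9, 1.0]
finger_gap: 47.3
finger_force: 35.0
```

```bash
python3 -c "
from look import *
a,b=look()"
```

```text
16.9 [557.5 326.8 -19. ] [3.141 0.    3.015] [-3.2  2.9  1. ] 47.27025344807272 35.007745027542114
side
-180 63 [-14.   7.  20.] [23. 58.] [19. 19. 20.]
-170 153 [-21.   4.  25.] [21. 64.] [34. 33. 33.]
-160 83 [-17.  12.  26.] [30. 64.] [44. 42. 42.]
-150 37 [-18.   3.  23.] [45. 63.] [144. 137. 129.]
-140 54 [-14.   7.  22.] [36. 60.] [234. 229. 220.]
-130 57 [-14.   9.  22.] [36. 60.] [200. 193. 183.]
-120 125 [-43.  10.  47.] [ 42. 139.] [84. 81. 78.]
-110 133 [-55.   7.  56.] [ 42. 139.] [100.  95.  91.]
-100 136 [-32.   9.  48.] [ 30. 134.] [122. 116. 110.]
-90 192 [-33.   0.  38.] [ 35. 118.] [109. 103.  98.]
-80 90 [-23.  -0.  41.] [ 39. 119.] [71. 66. 63.]
-70 15 [-16.  -6.  48.] [ 58. 138.] [40. 37. 37.]
-50 3 [-15. -13. -12.] [57. 59.] [64. 56. 47.]
-20 5 [-16. -14. -11.] [60. 64.] [45. 43. 45.]
-10 11 [-16.  51.  59.] [18. 61.] [60. 44. 37.]
0 15 [49. 55. 60.] [20. 42.] [69. 47. 36.]
10 4 [53. 55. 56.] [47. 50.] [203. 188. 182.]
top
-60 13 [-54. -44. -33.] [132. 140.] [45. 43. 40.]
-50 8 [-47. -33. -15.] [ 52. 138.] [46. 44. 43.]
-40 17 [-20. -14.  -7.] [36. 57.] [28. 26. 25.]
-30 34 [-26. -14.  -2.] [39. 63.] [28. 26. 26.]
-20 46 [-29. -14.   6.] [32. 64.] [39. 37. 37.]
-10 56 [-28.  -9.  15.] [32. 64.] [42. 39. 38.]
0 30 [-53. -12.  50.] [22. 56.] [76. 55. 41.]
10 30 [-56.  42.  55.] [41. 50.] [148. 132. 124.]
```

>>> {"api": "servo_tool", "payload": {
  "motion": [
    [[0.002, -0.0003, 0, 0, 0, 0, 1], [0.004, -0.0005, 0, 0, 0, 0, 1], [0.004, -0.0005, 0, 0, 0, 0, 1]]
  ]
}}

```text
clock: 17.3
eef_pos: [559.5, 326.5, -19.0]
eef_rot: [3.141, 0.0, 3.015]
wrist_force: [-2.7, 1.5, 0.7]
finger_gap: 47.4
finger_force: 35.0
```

>>> {"api": "servo_tool", "payload": {
  "motion": [
    [[0.002, -0.0003, 0, 0, 0, 0, 1], [0.004, -0.0005, 0, 0, 0, 0, 1], [0.004, -0.0005, 0, 0, 0, 0, 1]]
  ]
}}

```text
clock: 17.6
eef_pos: [561.5, 326.2, -19.0]
eef_rot: [3.142, 0.0, 3.015]
wrist_force: [-3.3, 2.7, 0.9]
finger_gap: 47.7
finger_force: 35.0
```

>>> {"api": "servo_tool", "payload": {
  "motion": [
    [[0.002, -0.0003, 0, 0, 0, 0, 1], [0.002, -0.0003, 0, 0, 0, 0, 1]]
  ]
}}

```text
clock: 17.8
eef_pos: [562.2, 326.2, -19.0]
eef_rot: [-3.142, -0.001, 3.015]
wrist_force: [-5.6, 2.0, 1.5]
finger_gap: 47.5
finger_force: 35.0
```

```bash
python3 -c "
from look import *
a,b=look()
W=b['W'];F=b['frame'].astype(int)
x=np.array([.9918,-.1277]); y=np.array([.1277,.9918]); o=np.array([638.5,316.5])
t=(W[...,:2]-o)@x; w=(W[...,:2]-o)@y
m=(abs(w)<20)&(W[...,2]>24)&(W[...,2]<58)&(F.max(-1)<70)
print(np.percentile(t[m&(t<-120)],[0,2,5,20,50,80,95,98,100]).round(1))
m2=(abs(w)<22)&(W[...,2]>34)&(W[...,2]<63)&(F.min(-1)>170)&(t<-30)
print(np.percentile(t[m2],[0,2,5,50,95,98,100]).round(1))
" | sed -n '1p;3,8p;$p'
```

```text
17.8 [562.2 326.2 -19. ] [-3.142e+00 -1.000e-03  3.015e+00] [-5.6  2.   1.5] 47.45865728570281 35.011287331581116
-170 179 [-20.   4.  24.] [21. 62.] [27. 26. 27.]
-160 79 [-19.  11.  25.] [26. 65.] [43. 41. 42.]
-150 66 [-19.   8.  25.] [31. 64.] [65. 61. 59.]
-140 42 [-16.   6.  22.] [41. 60.] [224. 218. 208.]
-130 55 [-14.   8.  21.] [36. 60.] [226. 221. 212.]
-120 75 [-40.  10.  41.] [ 41. 138.] [125. 120. 114.]
[-140.8 -140.2 -137.9 -127.7 -118.7 -117.7 -116.6]
```

>>> {"api": "servo_tool", "payload": {
  "motion": [
    [[0.002, -0.0003, 0, 0, 0, 0, 1], [0.002, -0.0003, 0, 0, 0, 0, 1]]
  ]
}}

```text
clock: 18.1
eef_pos: [562.3, 326.2, -19.0]
eef_rot: [-3.141, -0.002, 3.015]
wrist_force: [-11.8, 3.4, 5.4]
finger_gap: 47.7
finger_force: 35.0
```

>>> {"api": "servo_tool", "payload": {
  "motion": [
    [[0.001, 0, 0, 0, 0, 0, 1], [0.001, 0, 0, 0, 0, 0, 1], [0.001, 0, 0, 0, 0, 0, 1]]
  ]
}}

```text
clock: 18.4
eef_pos: [562.2, 326.2, -19.0]
eef_rot: [-3.141, -0.003, 3.015]
wrist_force: [-16.4, 2.7, 8.0]
finger_gap: 47.9
finger_force: 35.0
```

Both sections are home (force rises with no travel). I'll relax, then regrip on the round part of the sleeve a little further back for carrying.

>>> {"api": "servo_tool", "payload": {
  "motion": [
    [[-0.005, 0.0006, 0.001, 0, 0, 0, 1], [-0.005, 0.0006, 0.001, 0, 0, 0, 0.3], [-0.005, 0.0006, 0.001, 0, 0, 0, 0.3], [-0.005, 0.0006, 0.001, 0, 0, 0, 0.3], [-0.018, 0.0023, 0, 0, 0, 0, 0.3], [-0.03, 0.0038, 0, 0, 0, 0, 0.3], [-0.03, 0.0038, 0, 0, 0, 0, 0.3], [-0.03, 0.0038, 0, 0, 0, 0, 1], [-0.03, 0.0038, 0, 0, 0, 0, 1], [-0.03, 0.0038, 0, 0, 0, 0, 1]]
  ],
  "newtons": 40
}}

```text
clock: 19.4
eef_pos: [549.1, 327.8, -19.0]
eef_rot: [3.142, 0.0, 3.014]
wrist_force: [-0.1, 0.3, -0.1]
finger_gap: 45.0
finger_force: 0.0
```

>>> {"api": "servo_tool", "payload": {
  "motion": [
    [[0, 0, 0, 0, 0, 0, 1], [0, 0, 0, 0, 0, 0, 1], [0, 0, 0, 0, 0, 0, 1]]
  ]
}}

```text
clock: 19.7
eef_pos: [549.1, 327.8, -19.0]
eef_rot: [3.142, 0.0, 3.015]
wrist_force: [1.1, 0.1, -0.2]
finger_gap: 41.1
finger_force: 40.0
```

>>> {"api": "servo_tool", "payload": {
  "motion": [
    [[-0.006, 0.0008, 0.02, 0, 0, 0, 1], [-0.006, 0.0008, 0.06, 0, 0, 0, 1], [-0.006, 0.0008, 0.096, 0, 0, 0, 1], [-0.006, 0.0008, 0.096, 0, 0, 0, 1]]
  ]
}}

```text
clock: 20.1
eef_pos: [547.0, 329.0, 31.9]
eef_rot: [3.139, 0.003, 3.015]
wrist_force: [0.3, -1.0, -2.9]
finger_gap: 41.4
finger_force: 40.0
```

```bash
python3 -c "
from look import *
a,b=look()"
```

```text
20.1 [547.  329.   31.9] [3.139e+00 3.000e-03 3.015e+00] [ 0.3 -1.  -2.9] 41.354308849014146 39.997742772102356
side
-180 10 [-7. -0. 10.] [74. 99.] [18. 18. 18.]
-170 222 [-19.   6.  26.] [ 70. 114.] [30. 30. 30.]
-160 89 [-18.  14.  26.] [ 75. 115.] [45. 43. 42.]
-150 52 [-17.  10.  26.] [ 76. 114.] [103.  97.  90.]
-140 53 [-12.  11.  23.] [ 87. 111.] [180. 174. 165.]
-130 59 [-11.  10.  23.] [ 91. 111.] [138. 132. 124.]
-120 58 [-12.  11.  23.] [ 86. 110.] [138. 132. 123.]
-110 153 [-29.  12.  34.] [ 83. 136.] [125. 119. 113.]
-100 128 [-27.   7.  35.] [ 81. 136.] [107. 102.  97.]
-90 58 [-20.   5.  35.] [ 94. 135.] [112. 107. 101.]
-80 21 [-19. -12.   7.] [ 99. 112.] [64. 61. 60.]
-70 9 [-5. 26. 26.] [ 74. 111.] [55. 48. 44.]
-60 5 [21. 22. 24.] [79. 94.] [21. 22. 27.]
-50 4 [20. 22. 23.] [ 77. 105.] [48. 42. 40.]
-30 4 [-19. -18. -16.] [111. 113.] [51. 49. 50.]
-10 16 [-54.  46.  57.] [20. 44.] [66. 43. 32.]
0 59 [-57.  40.  58.] [20. 44.] [70. 48. 38.]
10 10 [47. 52. 55.] [44. 49.] [203. 189. 183.]
top
-60 9 [-23. -20. -12.] [ 37. 107.] [40. 39. 37.]
-50 25 [-22. -14.  -3.] [ 85. 106.] [34. 32. 30.]
-40 37 [-20. -11.   5.] [ 82. 109.] [30. 28. 27.]
-30 57 [-28. -11.  13.] [ 71. 113.] [35. 32. 31.]
-20 67 [-27.  -6.  21.] [ 78. 113.] [44. 41. 40.]
-10 44 [-27.  -3.  23.] [ 80. 113.] [46. 39. 37.]
0 27 [-47.   8.  51.] [20. 49.] [78. 55. 40.]
10 32 [-56.  42.  55.] [39. 50.] [148. 132. 123.]
```

>>> {"api": "servo_tool", "payload": {
  "motion": [
    [[0, -0.03, 0, 0, 0, 0, 1], [-0.005, -0.08, 0, 0, 0, 0.005, 1], [-0.01, -0.15, -0.003, 0, 0, 0.01, 1], [-0.015, -0.22, -0.003, 0, 0, 0.015, 1], [-0.02, -0.29, -0.003, 0, 0, 0.02, 1], [-0.025, -0.36, -0.003, 0, 0, 0.025, 1], [-0.03, -0.43, -0.003, 0, 0, 0.03, 1], [-0.035, -0.5, -0.003, 0, 0, 0.035, 1], [-0.04, -0.57, -0.003, 0, 0, 0.04, 1], [-0.045, -0.64, -0.003, 0, 0, 0.045, 1]]
  ]
}}

```text
clock: 21.2
eef_pos: [522.1, 6.1, 26.6]
eef_rot: [-3.142, -0.002, -3.127]
wrist_force: [0.6, -0.1, -2.0]
finger_gap: 41.3
finger_force: 40.0
```

>>> {"api": "servo_tool", "payload": {
  "motion": [
    [[-0.003, -0.07, 0, 0, 0, 0.003, 1], [-0.007, -0.14, 0, 0, 0, 0.008, 1], [-0.01, -0.21, 0, 0, 0, 0.012, 1], [-0.014, -0.28, 0, 0, 0, 0.016, 1], [-0.018, -0.35, 0, 0, 0, 0.02, 1], [-0.022, -0.42, 0, 0, 0, 0.025, 1], [-0.026, -0.49, 0, 0, 0, 0.03, 1], [-0.03, -0.56, 0, 0, 0, 0.034, 1], [-0.034, -0.63, 0, 0, 0, 0.038, 1], [-0.038, -0.7, 0, 0, 0, 0.042, 1]]
  ]
}}

```text
clock: 22.2
eef_pos: [502.8, -343.4, 26.4]
eef_rot: [3.14, -0.001, -2.995]
wrist_force: [0.8, 0.9, -2.5]
finger_gap: 41.0
finger_force: 40.0
```

>>> {"api": "servo_tool", "payload": {
  "motion": [
    [[-0.001, -0.04, 0, 0, 0, 0, 1], [-0.002, -0.065, 0, 0, 0, 0, 1], [-0.002, -0.076, 0, 0, 0, 0, 1], [-0.002, -0.076, 0, 0, 0, 0, 1]]
  ]
}}

```text
clock: 22.6
eef_pos: [503.1, -379.6, 27.0]
eef_rot: [3.141, -0.0, -2.996]
wrist_force: [-0.9, -0.4, -2.8]
finger_gap: 41.3
finger_force: 40.0
```

```bash
cat > tray.py <<'E'
from h import *
def tray(name=None):
    s=manip.read_state(); b=cam("side"); a=cam("top")
    print(s["clock"],s["eef_pos"].round(1),s["eef_rot"].round(3),s["joints"].round(2),s["wrist_force"].round(1))
    q=.198; x=np.array([np.cos(q),np.sin(q)]); y=np.array([-x[1],x[0]]); o=np.array([512.4,-378.6])
    for c,nm in((b,"side"),(a,"top")):
        W=c["W"]; F=c["frame"].astype(int)
        t=(W[...,:2]-o)@x; w=(W[...,:2]-o)@y
        m=(abs(t)<130)&(abs(w)<62)&(W[...,2]>12)&(W[...,2]<130)&(F.max(-1)-F.min(-1)<45)
        print(nm)
        for k in range(-130,130,10):
            j=m&(t>=k)&(t<k+10)
            if j.sum()>2: print(k,j.sum(),np.percentile(w[j],[3,50,97]).round(),np.percentile(W[j][:,2],[3,97]).round(),F[j].mean(0).round())
    if name:
        c1=cv2.resize(a["frame"][150:260,380:500],(440,403),interpolation=cv2.INTER_CUBIC)
        c2=cv2.resize(b["frame"][100:210,340:440],(360,403),interpolation=cv2.INTER_CUBIC)
        save(np.hstack([c1,c2]),name)
E
python3 -c "
from tray import *
tray('t1.png')"
```

```text
22.6 [ 503.1 -379.6   27. ] [ 3.141 -0.    -2.996] [-0.7   0.61  1.41  0.    1.12 -2.42] [-0.9 -0.4 -2.8]
side
-70 4 [26. 30. 32.] [67. 75.] [30. 27. 26.]
-60 15 [18. 24. 28.] [70. 98.] [116. 110. 103.]
-50 36 [ 4. 21. 26.] [ 70. 105.] [141. 134. 125.]
-40 33 [-2. 18. 26.] [ 74. 106.] [146. 140. 131.]
-30 34 [-4. 19. 26.] [ 73. 104.] [144. 137. 128.]
-20 53 [-25.  23.  37.] [ 73. 120.] [125. 119. 112.]
-10 37 [31. 34. 39.] [ 74. 127.] [115. 108. 103.]
0 24 [15. 31. 38.] [ 76. 125.] [136. 129. 120.]
10 44 [-2. 21. 27.] [ 65. 110.] [32. 30. 32.]
20 35 [-8. 20. 27.] [ 70. 106.] [35. 32. 32.]
30 40 [-9. 17. 24.] [ 68. 107.] [37. 35. 36.]
40 26 [-17.  14.  19.] [ 58. 103.] [34. 32. 32.]
50 44 [-7. 15. 23.] [ 67. 106.] [31. 29. 31.]
60 54 [-20.  22.  28.] [ 68. 109.] [33. 31. 33.]
70 41 [-21.  21.  27.] [ 64. 109.] [33. 31. 33.]
100 5 [-7. 35. 45.] [13. 20.] [105.  85.  63.]
top
-10 3 [32. 34. 35.] [107. 114.] [70. 68. 66.]
20 12 [-3.  9. 17.] [ 87. 107.] [37. 35. 34.]
30 44 [-13.   4.  19.] [ 90. 107.] [34. 31. 30.]
40 45 [-18.   1.  17.] [ 83. 104.] [34. 31. 29.]
50 54 [-23.   1.  19.] [ 90. 111.] [32. 29. 28.]
60 70 [-26.   0.  23.] [ 82. 111.] [36. 34. 33.]
70 63 [-26.   0.  23.] [ 92. 113.] [41. 37. 34.]
```

View pics/t1.png

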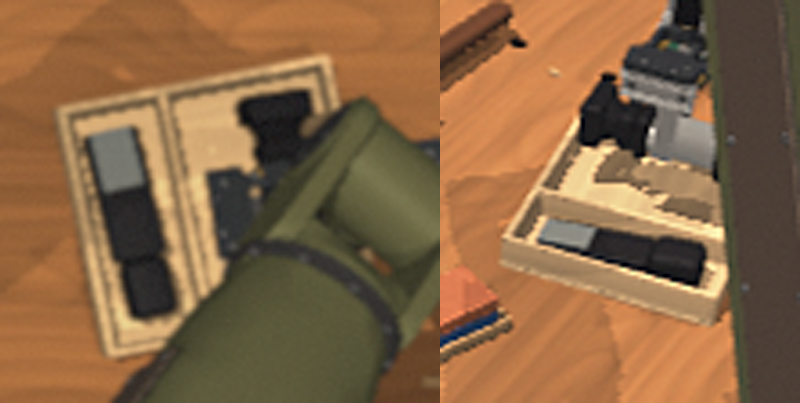

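The picture shows the tube over the wide bay, nozzle at crop-top (280,120). It is centred: nozzle face at bay x of about +79, y of about 0. I'll lower it.

>>> {"api": "servo_tool", "payload": {
  "motion": [
    [[0, 0, -0.03, 0, 0, 0, 1], [0, 0, -0.06, 0, 0, 0, 1], [0, 0, -0.08, 0, 0, 0, 1], [0, 0, -0.092, 0, 0, 0, 1], [0, 0, -0.099, 0, 0, 0, 1], [0, 0, -0.099, 0, 0, 0, 1]]
  ]
}}

```text
clock: 23.3
eef_pos: [503.4, -379.6, -22.4]
eef_rot: [3.141, -0.0, -2.995]
wrist_force: [-0.4, -0.4, -1.6]
finger_gap: 41.4
finger_force: 40.0
```

>>> {"api": "servo_tool", "payload": {
  "motion": [
    [[0, 0, -0.002, 0, 0, 0, 1], [0, 0, -0.004, 0, 0, 0, 1], [0, 0, -0.005, 0, 0, 0, 1], [0, 0, -0.005, 0, 0, 0, 1]]
  ]
}}

```text
clock: 23.7
eef_pos: [503.5, -379.8, -24.4]
eef_rot: [-3.141, 0.0, -2.995]
wrist_force: [-1.0, 0.2, -2.6]
finger_gap: 41.3
finger_force: 40.0
```

>>> {"api": "servo_tool", "payload": {
  "motion": [
    [[0, 0, -0.002, 0, 0, 0, 1], [0, 0, -0.003, 0, 0, 0, 1], [0, 0, -0.003, 0, 0, 0, 1]]
  ]
}}

```text
clock: 24.0
eef_pos: [503.6, -379.9, -25.1]
eef_rot: [-3.141, 0.0, -2.995]
wrist_force: [-4.2, 3.0, 8.2]
finger_gap: 40.9
finger_force: 40.0
```

>>> {"api": "servo_tool", "payload": {
  "motion": [
    [[0, 0, 0.001, 0, 0, 0, 0.3], [0, 0, 0.001, 0, 0, 0, 0.3], [0, 0, 0.001, 0, 0, 0, 0.3], [0, 0, 0.001, 0, 0, 0, 0.3], [0, 0, 0.001, 0, 0, 0, 0.3], [0, 0, 0.05, 0, 0, 0, 0.3], [0, 0, 0.12, 0, 0, 0, 0.3], [0, 0, 0.2, 0, 0, 0, 0.3], [0, 0, 0.3, 0, 0, 0, 0.3], [0, 0.05, 0.35, 0, 0, 0, 0.3]]
  ]
}}

```text
clock: 25.0
eef_pos: [504.0, -356.8, 153.2]
eef_rot: [-3.138, 0.003, -2.997]
wrist_force: [0.4, 0.4, -0.4]
finger_gap: 65.8
finger_force: 0.0
```

>>> {"api": "servo_tool", "payload": {
  "motion": [
    [[-0.1, 0.1, 0.03, 0, 0, 0, 0.3], [-0.1, 0.2, 0.03, 0, 0, 0, 0.3], [-0.1, 0.3, 0.03, 0, 0, 0, 0.3], [-0.1, 0.4, 0.03, 0, 0, 0, 0.3], [-0.1, 0.5, 0.03, 0, 0, 0, 0.3], [-0.1, 0.6, 0.03, 0, 0, 0, 0.3], [-0.1, 0.6, 0.03, 0, 0, 0, 0.3], [-0.1, 0.6, 0.03, 0, 0, 0, 0.3]]
  ]
}}

```text
clock: 25.8
eef_pos: [453.5, -52.9, 164.3]
eef_rot: [-3.141, 0.001, -2.992]
wrist_force: [0.5, -0.1, 0.8]
finger_gap: 66.1
finger_force: 0.0
```

```bash
python3 -c "
from tray import *
tray('t2.png')"
```

```text
25.8 [453.5 -52.9 164.3] [-3.141e+00  1.000e-03 -2.992e+00] [-0.2   0.09  1.77  0.    1.28 -1.92] [ 0.5 -0.1  0.8]
side
-90 34 [-12.  12.  30.] [14. 57.] [30. 28. 28.]
-80 48 [-13.  25.  33.] [18. 57.] [42. 40. 40.]
-70 49 [-11.  26.  33.] [13. 57.] [37. 35. 34.]
-60 30 [-0. 21. 29.] [20. 55.] [177. 171. 163.]
-50 34 [ 0. 19. 26.] [23. 53.] [215. 211. 203.]
-40 34 [-4. 16. 27.] [20. 53.] [216. 212. 204.]
-30 31 [-3. 20. 25.] [21. 52.] [216. 212. 205.]
-20 33 [-2. 18. 25.] [23. 54.] [216. 212. 205.]
-10 32 [-4. 18. 24.] [21. 53.] [217. 213. 206.]
0 32 [-1. 17. 25.] [22. 53.] [217. 213. 204.]
10 48 [-18.  19.  28.] [17. 55.] [44. 41. 41.]
20 34 [-14.  17.  27.] [16. 55.] [38. 36. 35.]
30 41 [-12.  18.  22.] [18. 55.] [38. 36. 37.]
40 26 [-3. 15. 20.] [17. 50.] [46. 41. 39.]
50 38 [-22.  13.  21.] [20. 55.] [41. 38. 38.]
60 40 [-18.  15.  25.] [17. 58.] [52. 49. 49.]
70 8 [-28. -16.  -5.] [50. 55.] [64. 58. 56.]
top
-90 23 [-18.  -1.  21.] [47. 57.] [58. 50. 40.]
-80 60 [-19.   5.  26.] [35. 60.] [42. 39. 37.]
-70 60 [-17.   7.  27.] [32. 59.] [41. 38. 36.]
-60 50 [-16.   6.  24.] [32. 58.] [145. 141. 128.]
-50 46 [-17.   6.  21.] [34. 55.] [201. 196. 180.]
-40 49 [-17.   5.  21.] [35. 54.] [197. 192. 177.]
-30 44 [-16.   5.  20.] [37. 56.] [202. 197. 181.]
-20 45 [-18.   3.  19.] [37. 55.] [200. 195. 181.]
-10 46 [-16.   3.  18.] [31. 55.] [200. 195. 181.]
0 46 [-19.   3.  19.] [36. 55.] [187. 182. 167.]
10 58 [-23.   0.  22.] [35. 61.] [54. 50. 47.]
20 50 [-21.   0.  20.] [34. 57.] [37. 34. 31.]
30 48 [-18.   1.  17.] [36. 57.] [39. 36. 35.]
40 40 [-20.  -1.  16.] [31. 54.] [36. 33. 31.]
50 52 [-23.  -1.  19.] [37. 57.] [36. 33. 31.]
60 66 [-28.  -1.  23.] [40. 59.] [42. 39. 38.]
70 58 [-28.  -1.  23.] [42. 60.] [45. 41. 37.]
```

View pics/t2.png

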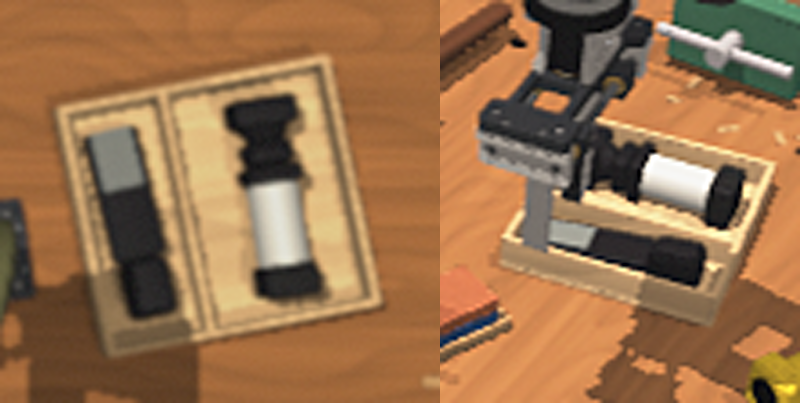

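The picture shows the closed tube lying flat in the wide bay, from nozzle (262,110) to cuff (290,280) in the top crop. It clears all the walls and the robot isn't touching anything, so I'm handing in.

```bash
python3 -c "
from cell import manip
print(manip.sign_off())"
```

```text
the job is handed in; nothing more can be done
None
```

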